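Dip the sample pots and pack the clean ones

ROBOT

A 7-joint arm with a two-finger parallel gripper is mounted at the origin on the work surface. World frame = base frame: x ahead of the robot, y to its left, z up, the work surface at z = 0. Lengths are in m, angles in rad, forces in N, time in s.
With the tool pointing down it reaches from about 0.425 to 0.925 m from the base axis. Payload 6.8 kg.
Tool frame: the origin (TCP) lies on the centre line of the jaws, within the pads' length; the fingertips stand 17 mm ahead of it and the grasp point (between the pads) lies 2 mm behind it; z points along the fingers, x is the direction in which the jaws open and shut, and the axes are right-handed (so a half turn about z gives the same grasp; the last joint's range is limited). The gripper opens to 85 mm and grips with 20 to 120 N. Pads are 22 mm wide; open, the fingers measure 114 mm over their backs; the gripper's body (76 mm by 85 mm) begins 54 mm behind the grasp point. The pads swing forward as they close: fully open they stand 13 mm farther back than shut.
Start: joints at [-1.23, 0.477, 0.022, 1.555, -0.011, 1.109, -0.083], TCP at [0.293, 0.608, 0.248] pointing down, gripper open.
Joint ranges: [-2.96, 2.96], [-0.34, 2.1], [-1.41, 1.46], [0.24, 2.44], [-1.37, 4.51], [0.17, 1.92], [-2.96, 2.96]. Speed limits (rad/s): [2.39, 2.39, 3.14, 3.14, 3.14, 3.14, 3.14].

INTERFACE

Orientations are given as a rotation vector (axis times angle).
In Python, from bench import r gives the robot as it stands.
- The arm moves only by the tool arm_command, never from a script. Its argument "increments" is a list of rows, each a list of 3 entries, a list of its own where there are three numbers: the shift along the world's x, y, z in m, then the turn, a rotation vector about the world's x, y, z in rad, then the opening in per cent of the stroke, from 0 (shut) to 100 (fully open). A call has 1 to 10 rows; each row is the pose to reach, as a shift and turn from the pose commanded when the call began; what a row does not reach only later rows make up. A row lasts 1/10 s, in which the tool goes at most 50 mm and 8.59 degrees, less where a joint would pass 70% of its speed; a pose out of reach is approached as far as the arm can. A call with a gripper value outside its range is refused whole. The fingers move at their own pace and stop on an object; "newtons" is the grip in N (left out, the last holds). Time passes only in rows, so rows that repeat a pose let the fingers close. It gives the time, the measured TCP pose, the force and the opening at its end, in the units of the state.
- r.get_obs(): the state, without advancing time (a new reading comes with each control period).
- r.grab_frame(name): name is "scene" or "top"; returns the picture (384x512x3 uint8, blue, green, red); there is no depth.
- r.camera_model(name): a dict with "camera_matrix" (3x3 intrinsics, pixels), "camera_from_world" (4x4, takes a point from world to camera coordinates). Camera axes: x right, y down, z forward; pixel columns grow to the right and rows downward; lengths in m; the calibration is good to about 2 mm. A picture is of the moment at which its call begins. camera_model takes no time and is no camera call.
- r.hand_in(): hands the job in, once; it reports no verdict.
The state is a dict: "clock": time; "joints": joint angles; "qvel": joint speeds; "tau": joint torques, N m; "tcp_pos": TCP position; "orientation": TCP orientation; "contact_force": force on the tool from outside, world axes, zero at the start; "moment": the same for the moment, N m; "grip_width": finger opening in m.
Only numpy, scipy, OpenCV 4.12 (cv2) and the standard library are available. Lean on these libraries where they do the work, as an engineer would, in place of code of your own. Each camera call takes 0.05 s, during which the arm holds its last target. There are 200 camera calls.

TASK

Press the thumb latch so that the carrying case's lid springs open, take the depth rod out of its socket in the case and lower it upright into every pot on the mat, in order from the end of the row nearest the case, letting it rest on the bottom for a moment each time. A pot that takes the rod about 54 mm deep is clean and is to be stood upright on the floor of the case; one where the rod stops at about 32 mm has a hard cake in it and is to be stood upright in the wash basin. Stand the rod back in its socket, finish with the lid snapped shut, and leave the beaker and the bottle alone.

Things in the scene. Friction and masses are not known exactly. Their poses are not given: they have to be found in the camera images.
- case: Grey open-topped carrying case, fixed; outside 120 (x) x 296 (y) x 62 mm high, walls and floor 5 mm. Origin: centre of its underside; -x is its front (to the robot), with the latch; z up. At its -y end inside is the rod's black socket block (34 x 30 mm, top 55 mm above the bench); the rest of the floor, y from -95 to +143 mm, is free for a row of pots along y.
- lid (a joint): Angle of the case's hinged lid (rad): 0 shut, about 0.02 when latched, 1.7 fully open (just past upright, its top edge 190 mm above the bench). Hinged along the case's far (+x) top edge. A damped spring drives it open (about 0.25 N m net when shut, 0.17 when open) in about 2 s; push it down against the spring (5 to 15 N near its free edge at the last) until the latch snaps over its tongue.
- lid_hinge (a point): Middle of the lid's hinge line, at case x +60, y 0, height 64 mm; the line runs along the case's y.
- lid_edge (a point): Middle of the lid's free edge, on its flat outer face. The lid is a shallow upturned tray 120 x 296 mm and 42 mm deep (6 mm top, 5 mm sides); when shut its outer face lies 106 mm above the bench, and this point 120 mm in front of the hinge. A steel tongue juts 13 mm forward from the middle of its front rim.
- latch (a joint): Angle of the thumb latch rocker (rad): 0 at rest, grows as its pad is pressed down, stop at 0.28. The lid is let go at about 0.18. Springs back by itself; pressing takes 2 to 4 N at the pad, about 13 mm of travel. When the lid is pushed shut, its tongue moves the latch aside until it snaps over.
- latch_pad (a point): Centre of the top of the latch's light metal thumb pad, with a dark rubber face (24 x 34 mm), which sticks out in front of the case: 112 mm in front of the case's origin, 42 mm above the bench. Press straight down with shut fingers. The steel hook behind it stands 30 mm nearer the case and 45 mm higher than the pad.
- rod: Depth rod, 90 mm long: steel shaft 8 mm thick and 62 mm long, below a black round grip 22 mm thick and 28 mm tall (62 to 90 mm above the tip). Origin: the tip; z runs up the rod. At the start it stands upright in its socket in the case. About 0.08 kg.
- rod_tip (a point): Lower end of the depth rod.
- socket (a point): Floor of the rod's socket in the case, 5 mm above the bench: a 13 mm square upright hole, its mouth 50 mm higher. The rod's tip rests here.
- mat: Blue mat fixed to the bench, 80 (x) x 330 (y) x 4 mm, on which the pots stand at the start in a row along its y, the +y end being nearest the case. Origin: centre of its underside.
- basin: Shallow white wash basin, fixed to the bench: outside 90 (x) x 260 (y) x 26 mm high, walls and floor 4 mm. Origin: centre of its underside. Room for four pots in a row along y, 60 mm apart.
- beaker: Glass beaker, 80 mm across, 95 mm tall, a bystander. Origin: centre of its underside.
- bottle: White plastic bottle, 64 mm across, 160 mm tall, a bystander. Origin: centre of its underside.
- pot1a: Opaque white pot, 46 mm across, 60 mm tall, 0.12 kg, with a 33 mm wide round bore from the top. Origin: centre of its underside, z up. Starts at the first (nearest the case) place of the row, where one of two such pots stands. The bore is 54 mm deep in a clean pot (floor 6 mm above the underside), 32 mm in a caked one: dip to find which.
- pot1b: Opaque white pot, 46 mm across, 60 mm tall, 0.12 kg, with a 33 mm wide round bore from the top. Origin: centre of its underside, z up. Starts at the first (nearest the case) place of the row, where one of two such pots stands. The bore is 54 mm deep in a clean pot (floor 6 mm above the underside), 32 mm in a caked one: dip to find which.
- pot2a: Opaque white pot, 46 mm across, 60 mm tall, 0.12 kg, with a 33 mm wide round bore from the top. Origin: centre of its underside, z up. Starts at the second place of the row, where one of two such pots stands. The bore is 54 mm deep in a clean pot (floor 6 mm above the underside), 32 mm in a caked one: dip to find which.
- pot2b: Opaque white pot, 46 mm across, 60 mm tall, 0.12 kg, with a 33 mm wide round bore from the top. Origin: centre of its underside, z up. Starts at the second place of the row, where one of two such pots stands. The bore is 54 mm deep in a clean pot (floor 6 mm above the underside), 32 mm in a caked one: dip to find which.
- pot3a: Opaque white pot, 46 mm across, 60 mm tall, 0.12 kg, with a 33 mm wide round bore from the top. Origin: centre of its underside, z up. Starts at the third place of the row, where one of two such pots stands, or none. The bore is 54 mm deep in a clean pot (floor 6 mm above the underside), 32 mm in a caked one: dip to find which.
- pot3b: Opaque white pot, 46 mm across, 60 mm tall, 0.12 kg, with a 33 mm wide round bore from the top. Origin: centre of its underside, z up. Starts at the third place of the row, where one of two such pots stands, or none. The bore is 54 mm deep in a clean pot (floor 6 mm above the underside), 32 mm in a caked one: dip to find which.
- pot4a: Opaque white pot, 46 mm across, 60 mm tall, 0.12 kg, with a 33 mm wide round bore from the top. Origin: centre of its underside, z up. Starts at the fourth (farthest from the case) place of the row, where one of two such pots stands, or none. The bore is 54 mm deep in a clean pot (floor 6 mm above the underside), 32 mm in a caked one: dip to find which.
- pot4b: Opaque white pot, 46 mm across, 60 mm tall, 0.12 kg, with a 33 mm wide round bore from the top. Origin: centre of its underside, z up. Starts at the fourth (farthest from the case) place of the row, where one of two such pots stands, or none. The bore is 54 mm deep in a clean pot (floor 6 mm above the underside), 32 mm in a caked one: dip to find which.
There are look-alikes about, which are no part of the job. Leave any red look-alike of the pot2a alone.

How it is judged:
On the way, in this order (a step that is already met when the one before it is completed fails the run):
1. The case's lid is open (beyond 1.3 rad) (value of joint lid above 1.3 rad), for 0.1 s.
2. The depth rod rests on the bottom of the pot from the first (nearest the case) place (if there is one) (((horizontal distance between rod_tip and pot1a below 0.016 m and z of rod_tip in the frame of pot1a between 0 and 0.009 m and angle between the z axis of rod and the z axis of pot1a, either way round below 0.3 rad and contact force between rod and pot1a above 0.3 N) or (horizontal distance between rod_tip and pot1b below 0.016 m and z of rod_tip in the frame of pot1b between 0 and 0.031 m and angle between the z axis of rod and the z axis of pot1b, either way round below 0.3 rad and contact force between rod and pot1b above 0.3 N))), for 0.1 s.
3. The depth rod rests on the bottom of the pot from the second place (if there is one) (((horizontal distance between rod_tip and pot2a below 0.016 m and z of rod_tip in the frame of pot2a between 0 and 0.031 m and angle between the z axis of rod and the z axis of pot2a, either way round below 0.3 rad and contact force between rod and pot2a above 0.3 N) or (horizontal distance between rod_tip and pot2b below 0.016 m and z of rod_tip in the frame of pot2b between 0 and 0.009 m and angle between the z axis of rod and the z axis of pot2b, either way round below 0.3 rad and contact force between rod and pot2b above 0.3 N))), for 0.1 s.
4. The depth rod rests on the bottom of the pot from the third place (if there is one) (((horizontal distance between rod_tip and pot3a below 0.016 m and z of rod_tip in the frame of pot3a between 0 and 0.031 m and angle between the z axis of rod and the z axis of pot3a, either way round below 0.3 rad and contact force between rod and pot3a above 0.3 N) or (horizontal distance between rod_tip and pot3b below 0.016 m and z of rod_tip in the frame of pot3b between 0 and 0.009 m and angle between the z axis of rod and the z axis of pot3b, either way round below 0.3 rad and contact force between rod and pot3b above 0.3 N))), for 0.1 s.
5. The depth rod rests on the bottom of the pot from the fourth (farthest from the case) place (if there is one) (((horizontal distance between rod_tip and pot4a below 0.016 m and z of rod_tip in the frame of pot4a between 0 and 0.009 m and angle between the z axis of rod and the z axis of pot4a, either way round below 0.3 rad and contact force between rod and pot4a above 0.3 N) or (horizontal distance between rod_tip and pot4b below 0.016 m and z of rod_tip in the frame of pot4b between 0 and 0.031 m and angle between the z axis of rod and the z axis of pot4b, either way round below 0.3 rad and contact force between rod and pot4b above 0.3 N))), for 0.1 s.
At the end, for the whole second after the job is handed in: Every clean pot stands upright (within 0.15 rad) on the case's floor and every caked one upright on the basin's floor, the rod stands with its tip at the bottom of its socket (within 8 mm), all at rest, and the lid is shut (below 0.05 rad) (x of pot1a in the frame of case between -0.056 and 0.056 m and y of pot1a in the frame of case between -0.143 and 0.143 m and z of pot1a in the frame of case between -0.002 and 0.014 m and angle between each of pot1a, pot1b, pot2a, pot2b, pot3a, pot3b, pot4a, pot4b's own z axis and vertical below 0.15 rad and linear speed of each of pot1a, pot1b, pot2a, pot2b, pot3a, pot3b, pot4a, pot4b, rod below 0.03 m/s and x of pot1b in the frame of basin between -0.042 and 0.042 m and y of pot1b in the frame of basin between -0.127 and 0.127 m and z of pot1b in the frame of basin between -0.002 and 0.012 m and x of pot2a in the frame of basin between -0.042 and 0.042 m and y of pot2a in the frame of basin between -0.127 and 0.127 m and z of pot2a in the frame of basin between -0.002 and 0.012 m and x of pot2b in the frame of case between -0.056 and 0.056 m and y of pot2b in the frame of case between -0.143 and 0.143 m and z of pot2b in the frame of case between -0.002 and 0.014 m and x of pot3a in the frame of basin between -0.042 and 0.042 m and y of pot3a in the frame of basin between -0.127 and 0.127 m and z of pot3a in the frame of basin between -0.002 and 0.012 m and x of pot3b in the frame of case between -0.056 and 0.056 m and y of pot3b in the frame of case between -0.143 and 0.143 m and z of pot3b in the frame of case between -0.002 and 0.014 m and x of pot4a in the frame of case between -0.056 and 0.056 m and y of pot4a in the frame of case between -0.143 and 0.143 m and z of pot4a in the frame of case between -0.002 and 0.014 m and x of pot4b in the frame of basin between -0.042 and 0.042 m and y of pot4b in the frame of basin between -0.127 and 0.127 m and z of pot4b in the frame of basin between -0.002 and 0.012 m and horizontal distance between rod_tip and socket below 0.009 m and z of rod_tip in the frame of socket below 0.008 m and angle between rod's own z axis and vertical below 0.25 rad and value of joint lid below 0.05 rad); the robot touches nothing.
It fails at once if The beaker is pushed more than 40 mm or tipped (distance of beaker from where it was at the start of the episode above 0.04 m or angle between beaker's own z axis and vertical above 0.5 rad).
It fails at once if The bottle is pushed more than 40 mm or tipped (distance of bottle from where it was at the start of the episode above 0.04 m or angle between bottle's own z axis and vertical above 0.5 rad).
Of pot1a, pot1b only 1 to 1 are there at a start; the rules pass over those that are not, and their reading is None.
Of pot2a, pot2b only 1 to 1 are there at a start; the rules pass over those that are not, and their reading is None.
Of pot3a, pot3b, jar3 only 1 to 1 are there at a start; the rules pass over those that are not, and their reading is None.
Of pot4a, pot4b, jar4 only 1 to 1 are there at a start; the rules pass over those that are not, and their reading is None.
At some moment in a run one of pot1a, pot1b, pot2a, pot2b, pot3a, pot3b, pot4a, pot4b may be knocked a few centimetres aside while the robot is not near it.
It also fails if it takes over 210 s, if anything falls off the work surface, if the arm or the gripper's body presses on something with over 40 N, if the wrist force passes 120 N, or if a joint passes its speed limit or range.

## Working session

There is one attempt and no reset: what is moved stays moved. The work goes in short steps, Python scripts to look and compute and a tool call to move; the robot and the scene stay as the last step left them, time stands still between calls to the robot, and variables do not carry over. Pictures are saved under pics/ and viewed, about 12 in all and at most 16, crops included, and the job is handed in when it is done.

Besides the shell and the picture viewer there is one more tool, called as name([rows], argument=value, ...), one row to a line, values as JSON. arm_command: Moves the arm, as the interface text tells. Its arguments: {"type":"object","properties":{"increments":{"type":"array","items":{"type":"array"}},"newtons":{"type":"number"}},"required":["increments"]}

```bash
mkdir -p pics; ls
cat > h.py <<'E'
import numpy as np, cv2
from bench import r
def ray(n,uv):
    m=r.camera_model(n);K=np.array(m["camera_matrix"]);T=np.array(m["camera_from_world"])
    R=T[:3,:3];c=-R.T@T[:3,3];d=R.T@np.linalg.inv(K)@np.array([uv[0],uv[1],1.]);return c,d/np.linalg.norm(d)
def atz(n,uv,z):
    c,d=ray(n,uv);return c+d*(z-c[2])/d[2]
def tri(a,b,na="scene",nb="top"):
    c1,d1=ray(na,a);c2,d2=ray(nb,b)
    s=np.linalg.lstsq(np.c_[d1,-d2],c2-c1,rcond=None)[0];p=c1+s[0]*d1;q=c2+s[1]*d2
    return (p+q)/2,np.linalg.norm(p-q)
def proj(n,p):
    m=r.camera_model(n);K=np.array(m["camera_matrix"]);T=np.array(m["camera_from_world"])
    q=K@(T[:3,:3]@np.array(p)+T[:3,3]);return q[:2]/q[2]
def snap(n,f,crop=None,s=1.5):
    im=r.grab_frame(n)
    cv2.imwrite("pics/"+f+"_raw.png",im)
    if crop: x0,y0,x1,y1=crop;im=im[y0:y1,x0:x1]
    cv2.imwrite("pics/"+f+".png",cv2.resize(im,None,fx=s,fy=s,interpolation=cv2.INTER_CUBIC));return im
E
python3 - <<'E'
from h import *
snap("scene","s0");snap("top","t0")
for n in("scene","top"):
    m=r.camera_model(n);print(m["camera_matrix"]);T=np.array(m["camera_from_world"]);print(np.round(T,3), -T[:3,:3].T@T[:3,3])
print(r.get_obs())
E
```

```text
pics
[[439.03151841   0.         250.85864493]
 [  0.         439.03151841 190.86185758]
 [  0.           0.           1.        ]]
[[ 0.252  0.968 -0.006 -0.112]
 [ 0.815 -0.215 -0.538 -0.402]
 [-0.522  0.131 -0.843  1.392]
 [ 0.     0.     0.     1.   ]] [ 1.08287148 -0.16035297  0.95601157]
[[364.8474408    0.         253.21988178]
 [  0.         364.8474408  191.46273934]
 [  0.           0.           1.        ]]
[[ 0.006 -0.999 -0.037 -0.006]
 [-0.988 -0.001 -0.156  0.573]
 [ 0.156  0.038 -0.987  0.907]
 [ 0.     0.     0.     1.   ]] [ 0.42470626 -0.04012415  0.98468988]
{'clock': 0.1, 'joints': array([-1.23009567,  0.47771285,  0.02235768,  1.55630443, -0.01150483,
        1.1092706 , -0.08311386]), 'qvel': array([ 3.69957457e-05, -9.19846914e-04,  1.60360989e-03, -2.21853641e-03,
        6.17342268e-04, -3.37896799e-04, -1.33790101e-03]), 'tau': array([ 3.62933788e-03, -5.97757208e+01,  1.61337074e+00, -2.81954491e+01,
        1.28210010e-02,  5.01512404e-03, -2.71977922e-05]), 'tcp_pos': array([0.29267995, 0.60772157, 0.2474466 ]), 'orientation': array([ 2.65928419e+00,  1.67091944e+00, -1.98136853e-03]), 'contact_force': array([ 0.26342185, -0.11364154,  0.25312926]), 'moment': array([-0.0270289 , -0.03479936, -0.02190056]), 'grip_width': 0.08551280248812605}
```

View pics/s0.png

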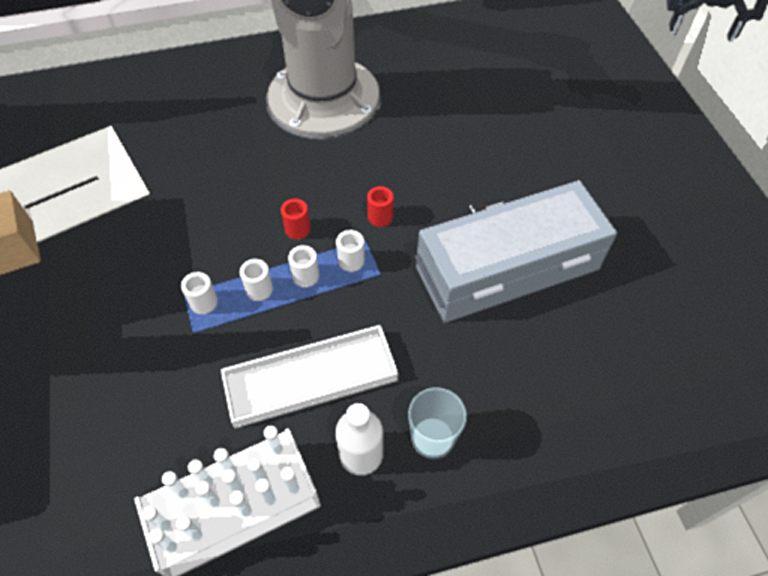

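View pics/t0.png

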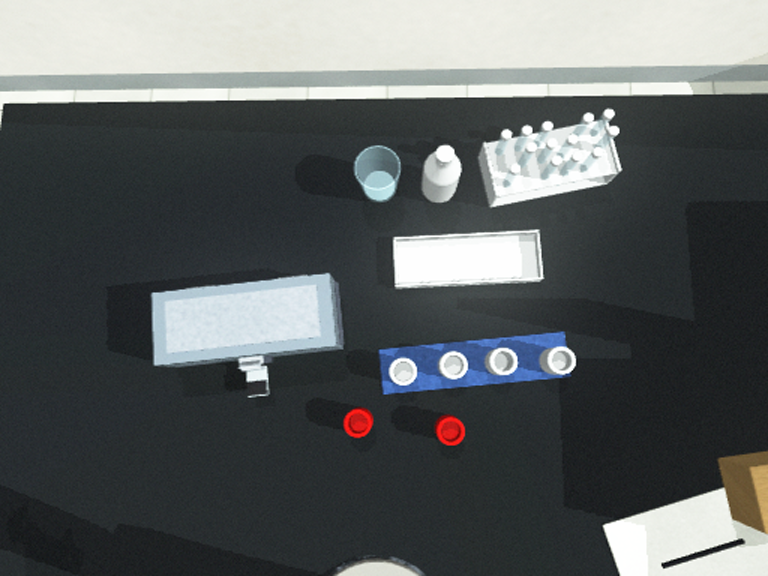

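The scene view shows the lid at (417..615, 184..288), four white pots on the blue mat and two red look-alikes in front of it. The basin, bottle and beaker are behind. The top view (up is +x, left is +y) shows the latch pad near (258,385), and the pots at (403,371), (453,365), (502,361) and (560,360).

Run:
```python
from h import *
P={"lid f-":((417,232),(335,348)),"lid b-":((445,285),(331,274)),"lid b+":((615,235),(152,293)),"lid f+":((581,184),(155,362)),
"basin LL(-y,+x)":((231,423),(541,231)),"basin -y-x":((221,374),(543,282)),"basin +y-x":((383,328),(395,288)),"basin +y+x":((398,378),(394,238)),
"mat +y+x":((380,272),(380,350)),"mat -y+x":((195,329),(565,333)),"pad":((492,209),(258,385)),
"pot1":((351,239),(403,368)),"pot2":((303,255),(453,361)),"pot3":((256,267),(502,358)),"pot4":((198,281),(560,356)),
"red1":((380,193),(358,420)),"red2":((294,206),(451,427))}
for k,(a,b) in P.items():
    p,e=tri(np.array(a)/1.5,np.array(b)/1.5);print(k,p.round(3),round(e,4))
# zoomed crops
a=cv2.imread("pics/t0_raw.png");b=cv2.imread("pics/s0_raw.png")
c=cv2.resize(a[170:300,95:240],None,fx=3.8,fy=3.8,interpolation=cv2.INTER_CUBIC)[:494];d=cv2.resize(b[110:220,270:420],None,fx=2.6,fy=2.6,interpolation=cv2.INTER_CUBIC)
print(c.shape,d.shape)
```

```text
lid f- [0.465 0.065 0.096] 0.002
lid b- [0.584 0.073 0.112] 0.0006
lid b+ [0.555 0.373 0.098] 0.001
lid f+ [0.441 0.361 0.1  ] 0.0033
basin LL(-y,+x) [ 0.68  -0.289  0.019] 0.0067
basin -y-x [ 0.589 -0.294  0.005] 0.0041
basin +y-x [ 0.578 -0.027  0.011] 0.0068
basin +y+x [ 0.67  -0.026  0.011] 0.0045
mat +y+x [ 0.467 -0.001  0.006] 0.0046
mat -y+x [ 0.498 -0.326  0.007] 0.0076
pad [0.406 0.215 0.035] 0.0186
pot1 [ 0.434 -0.042  0.074] 0.0038
pot2 [ 0.446 -0.125  0.074] 0.0021
pot3 [ 0.451 -0.204  0.076] 0.0034
pot4 [ 0.455 -0.298  0.077] 0.0032
red1 [0.35  0.03  0.074] 0.0028
red2 [ 0.341 -0.12   0.074] 0.0024
(494, 551, 3) (286, 390, 3)
```

```bash
cat >> h.py <<'E'
from scipy.optimize import minimize
_t=np.linspace(0,2*np.pi,48,endpoint=False)
def cyl(rad,h): return np.r_[np.c_[rad*np.cos(_t),rad*np.sin(_t),0*_t],np.c_[rad*np.cos(_t),rad*np.sin(_t),0*_t+h]]
def box(a,b,h): return np.array([[x,y,z] for x in(-a/2,a/2) for y in(-b/2,b/2) for z in(0,h)])
def place(pts,p):
    c,s=np.cos(p[3]),np.sin(p[3]);return pts@np.array([[c,s,0],[-s,c,0],[0,0,1]])+np.array(p[:3])
def masks(ims,kind):
    o={}
    for n,im in ims.items():
        g=cv2.cvtColor(im,cv2.COLOR_BGR2HSV)
        if kind=="white": m=((g[...,2]>75)&(g[...,1]<75))
        elif kind=="red": m=((g[...,2]>75)&(g[...,1]>150)&((g[...,0]<12)|(g[...,0]>168)))
        else: m=(g[...,2]>70)
        o[n]=m.astype(np.float32)
    return o
def hull(n,P,S=4):
    q=np.array([proj(n,x) for x in P]);m=np.zeros((384*S,512*S),np.uint8)
    cv2.fillConvexPoly(m,cv2.convexHull(np.round((q+.5)*S*16-8).astype(np.int32)),255,shift=4)
    return cv2.resize(m,(512,384),interpolation=cv2.INTER_AREA)/255.
def fit(ms,pts,p0,free=(0,1),names=("scene","top"),mar=14):
    p0=np.array(p0,float);roi={}
    for n in names:
        w=hull(n,place(pts,p0),1);roi[n]=cv2.dilate((w>0).astype(np.uint8),np.ones((2*mar+1,)*2))
    sc=np.array([.01,.01,.01,.05])[list(free)]
    def cost(v):
        p=p0.copy();p[list(free)]+=v*sc
        return sum((np.abs(hull(n,place(pts,p))-ms[n])*roi[n]).sum()/ms[n][roi[n]>0].sum() for n in names)
    x=minimize(cost,np.zeros(len(free)),method="Nelder-Mead",options=dict(initial_simplex=np.r_[np.zeros((1,len(free))),np.eye(len(free))],maxiter=120,xatol=.01,fatol=1e-4))
    p=p0.copy();p[list(free)]+=x.x*sc;return p,x.fun
E
python3 - <<'E'
from h import *
ims={"scene":cv2.imread("pics/s0_raw.png"),"top":cv2.imread("pics/t0_raw.png")}
w=masks(ims,"white");a=masks(ims,"all")
for i,(x,y) in enumerate([(.434,-.042),(.446,-.125),(.451,-.204),(.455,-.298)]):
    for fr in((0,1),(0,1,2)):
        p,c=fit(w,cyl(.023,.06),[x,y,.004,0],fr,mar=8);print("pot",i+1,p.round(4),round(c,3))
for fr in((0,1,3),(0,1,2,3)):
    p,c=fit(a,box(.12,.296,.106),[.51,.218,0,.09],fr);print("case",p.round(4),round(c,3))
    p,c=fit(w,box(.09,.26,.026),[.629,-.16,0,.04],fr);print("basin",p.round(4),round(c,3))
R=masks(ims,"red")
for x,y in((.35,.03),(.341,-.12)):
    print("red",fit(R,cyl(.023,.06),[x,y,0,0],mar=8))
print("bottle",fit(a,cyl(.032,.11),[.75,-.11,0,0],mar=4))
E
```

```text
Traceback (most recent call last):
  File "h.py", line 47, in fit
    x=minimize(cost,np.zeros(len(free)),method="Nelder-Mead",options=dict(initial_simplex=np.r_[np.zeros((1,len(free))),np.eye(len(free))],maxiter=120,xatol=.01,fatol=1e-4))
  File "h.py", line 46, in cost
    return sum((np.abs(hull(n,place(pts,p))-ms[n])*roi[n]).sum()/ms[n][roi[n]>0].sum() for n in names)
  File "h.py", line 46, in <genexpr>
    return sum((np.abs(hull(n,place(pts,p))-ms[n])*roi[n]).sum()/ms[n][roi[n]>0].sum() for n in names)
                       ~~~~^^^^^^^^^^^^^^^^
  File "h.py", line 36, in hull
    q=np.array([proj(n,x) for x in P]);m=np.zeros((384*S,512*S),np.uint8)
                ~~~~^^^^^
  File "h.py", line 13, in proj
    m=r.camera_model(n);K=np.array(m["camera_matrix"]);T=np.array(m["camera_from_world"])
ValueError: time passes only in moves, steps and waits
```

Camera model calls appear to be rate-limited, so I'll cache them.

```bash
python3 - <<'E'
s=open("h.py").read()
s=s.replace("from bench import r\n","from bench import r\n_C={}\ndef cam(n):\n    if n not in _C: _C[n]=r.camera_model(n)\n    return _C[n]\n",1).replace("m=r.camera_model(n)","m=cam(n)")
open("h.py","w").write(s)
E
cat > fitall.py <<'E'
from h import *
ims={"scene":cv2.imread("pics/s0_raw.png"),"top":cv2.imread("pics/t0_raw.png")}
w=masks(ims,"white");a=masks(ims,"all")
for i,(x,y) in enumerate([(.434,-.042),(.446,-.125),(.451,-.204),(.455,-.298)]):
    for fr in((0,1),(0,1,2)):
        p,c=fit(w,cyl(.023,.06),[x,y,.004,0],fr,mar=8);print("pot",i+1,p.round(4),round(c,3))
for fr in((0,1,3),(0,1,2,3)):
    p,c=fit(a,box(.12,.296,.106),[.51,.218,0,.09],fr);print("case",p.round(4),round(c,3))
    p,c=fit(w,box(.09,.26,.026),[.629,-.16,0,.04],fr);print("basin",p.round(4),round(c,3))
R=masks(ims,"red")
for x,y in((.35,.03),(.341,-.12)):
    print("red",fit(R,cyl(.023,.06),[x,y,0,0],mar=8))
print("bottle",fit(a,cyl(.032,.11),[.75,-.11,0,0],mar=4))
print(r.get_obs()["clock"])
E
time python3 fitall.py
```

```text
pot 1 [ 0.4291 -0.0428  0.004   0.    ] 0.133
pot 1 [ 0.4296 -0.0428  0.0062  0.    ] 0.114
pot 2 [ 0.4404 -0.1274  0.004   0.    ] 0.138
pot 2 [ 0.4407 -0.1271  0.0066  0.    ] 0.12
pot 3 [ 0.447  -0.2094  0.004   0.    ] 0.137
pot 3 [ 0.4481 -0.2086  0.0089  0.    ] 0.136
pot 4 [ 0.4489 -0.3046  0.004   0.    ] 0.136
pot 4 [ 0.449  -0.3042  0.0058  0.    ] 0.122
case [0.5117 0.2183 0.     0.1143] 0.092
basin [ 0.63   -0.1574  0.      0.0481] 0.298
case [0.5122 0.2173 0.0031 0.1125] 0.081
basin [ 0.6311 -0.1567  0.0054  0.0509] 0.285
red (array([0.34406333, 0.03223699, 0.        , 0.        ]), np.float64(0.09460355399501286))
red (array([ 0.33293319, -0.1211917 ,  0.        ,  0.        ]), np.float64(0.11746750896796926))
bottle (array([ 0.77097379, -0.10953995,  0.        ,  0.        ]), np.float64(0.25530440794604026))
0.1
real	0m22.761s
user	0m19.517s
sys	0m5.103s
```

Run:
```python
from h import *
for uv in((268,362),(258,385),(258,395),(247,394),(269,390)): print(uv,atz("top",np.array(uv)/1.5,.042).round(4))
```

```text
(268, 362) [0.4432 0.1879 0.042 ]
(258, 385) [0.4041 0.2037 0.042 ]
(258, 395) [0.3873 0.203  0.042 ]
(247, 394) [0.3888 0.222  0.042 ]
(269, 390) [0.3958 0.1844 0.042 ]
```

arm_command([
  [[0.104,-0.404,-0.12],[0,0,0.562],0],
  [[0.104,-0.404,-0.12],[0,0,0.562],0],
  [[0.104,-0.404,-0.12],[0,0,0.562],0],
  [[0.104,-0.404,-0.12],[0,0,0.562],0],
  [[0.104,-0.404,-0.12],[0,0,0.562],0],
  [[0.104,-0.404,-0.12],[0,0,0.562],0],
  [[0.104,-0.404,-0.12],[0,0,0.562],0],
  [[0.104,-0.404,-0.12],[0,0,0.562],0],
  [[0.104,-0.404,-0.12],[0,0,0.562],0],
  [[0.104,-0.404,-0.12],[0,0,0.562],0],
])

```text
clock: 1.1
tcp_pos: [0.3966, 0.1984, 0.1268]
orientation: [2.101, 2.335, -0.008]
contact_force: [-0.6, -0.3, 0.3]
grip_width: 0.0001
```

arm_command([
  [[0,0,-0.03],[0,0,0],0],
  [[0,0,-0.05],[0,0,0],0],
  [[0,0,-0.065],[0,0,0],0],
  [[0,0,-0.07],[0,0,0],0],
  [[0,0,-0.075],[0,0,0],0],
  [[0,0,-0.08],[0,0,0],0],
  [[0,0,-0.082],[0,0,0],0],
  [[0,0,-0.082],[0,0,0],0],
])

```text
clock: 1.9
tcp_pos: [0.3966, 0.2044, 0.0464]
orientation: [-2.092, -2.344, 0.0]
contact_force: [-3.8, 0.9, 3.1]
grip_width: 0.0002
```

arm_command([
  [[-0.005,0,0.05],[0,0,0],0],
  [[-0.005,0,0.1],[0,0,0],0],
  [[-0.01,0.05,0.15],[0,0,-0.15],0],
  [[-0.03,0.1,0.2],[0,0,-0.3],0],
  [[-0.05,0.15,0.2],[0,0,-0.45],0],
  [[-0.08,0.2,0.2],[0,0,-0.6],20],
  [[-0.1,0.25,0.2],[0,0,-0.75],40],
  [[-0.1,0.3,0.2],[0,0,-0.9],50],
  [[-0.1,0.35,0.2],[0,0,-1.05],50],
  [[-0.1,0.4,0.2],[0,0,-1.2],50],
])

```text
clock: 2.9
tcp_pos: [0.3012, 0.5448, 0.2464]
orientation: [-3.033, -0.811, -0.003]
contact_force: [1.0, 0.4, 0.5]
grip_width: 0.0427
```

arm_command([
  [[0,0,0],[0,0,-0.15],50],
  [[0,0,0],[0,0,-0.3],50],
  [[0,0,0],[0,0,-0.371],50],
  [[0,0,0],[0,0,-0.371],50],
  [[0,0,0],[0,0,-0.371],50],
])

```text
clock: 3.4
tcp_pos: [0.3019, 0.5425, 0.2458]
orientation: [-3.131, -0.25, -0.001]
contact_force: [0.3, -0.2, -0.1]
grip_width: 0.0429
```

Run:
```python
from h import *
a=r.grab_frame("top");b=r.grab_frame("scene")
cv2.imwrite("pics/t1_raw.png",a);cv2.imwrite("pics/s1_raw.png",b)
cv2.imwrite("pics/t1.png",cv2.resize(a[150:290,80:280],None,fx=4,fy=4,interpolation=cv2.INTER_CUBIC))
cv2.imwrite("pics/s1.png",cv2.resize(b[60:260,100:440],None,fx=2.3,fy=2.3,interpolation=cv2.INTER_CUBIC))
o=r.get_obs();print(o["clock"],o["tcp_pos"],o["orientation"],o["grip_width"])
```

```text
3.5 [0.3017812  0.54240124 0.24569666] [-3.13108360e+00 -2.49104095e-01 -6.12470872e-04] 0.04299360952866143
```

View pics/t1.png

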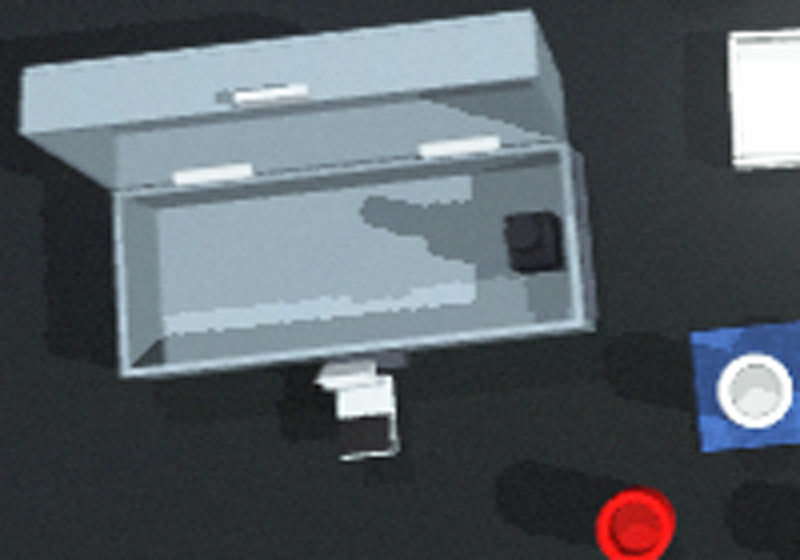

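View pics/s1.png

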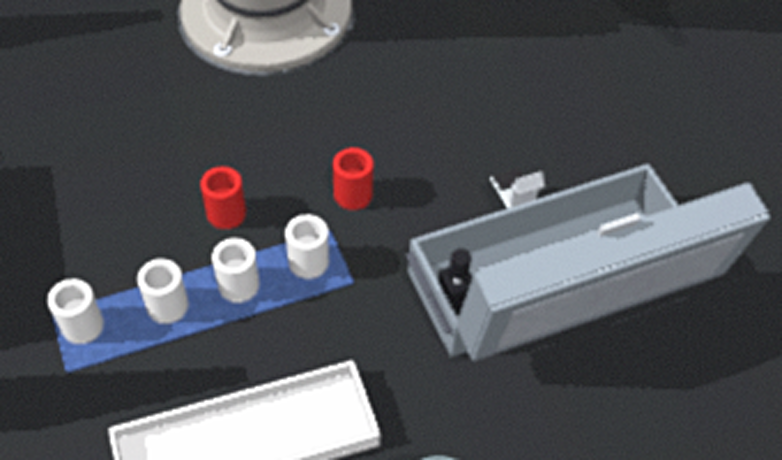

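The lid is open. In the top crop the rod's grip is near (527,233) and in the scene crop near (460,257). All four pots are still on the mat.

Run:
```python
from h import *
a=cv2.imread("pics/t1_raw.png");b=cv2.imread("pics/s1_raw.png")
sc=lambda u:np.array(u)/2.3+[100,60]-.3
tp=lambda u:np.array(u)/4+[80,150]-.4
p,e=tri(sc((460,258)),tp((526,231)));print("grip top",p,e)
R=lambda p:(lambda d:np.array([.9937*d[0]+.1123*d[1],-.1123*d[0]+.9937*d[1]]))(np.array(p[:2])-[.512,.2173])
print("in case",R(p))
for u in((504,214),(556,211),(562,268),(510,273)): q=atz("top",tp(u),.055);print(q,R(q))
# rims of case z=.062
for u in((118,192),(570,145),(594,328),(122,375)): q=atz("top",tp(u),.062);print("rim",q,R(q))
for k in[(0,-.115),(0,-.12),(0,-.128)]:
    x,y=k;w=np.array([.512+.9937*x-.1123*y,.2173+.1123*x+.9937*y,.095]);print(k,w,(proj("top",w)+.4-[80,150])*4,(proj("scene",w)+.3-[100,60])*2.3)
# contrast stretch crop of rod
c=cv2.resize(a[195:225,195:230],None,fx=11,fy=11,interpolation=cv2.INTER_CUBIC);d=cv2.resize(b[160:200,280:315],None,fx=11,fy=11,interpolation=cv2.INTER_CUBIC)
h=440;im=np.zeros((h,385*2,3),np.uint8);im[:330,:385]=c;im[:440,385:]=d
cv2.imwrite("pics/rod.png",np.clip(im.astype(float)*2.5,0,255).astype(np.uint8))
```

```text
grip top [0.52597465 0.09914941 0.09369991] 0.0024429077894223255
in case [ 0.0006183 -0.1189756]
[0.54110794 0.11847343 0.055     ] [ 0.01782633 -0.10147278]
[0.54311615 0.08481245 0.055     ] [ 0.01604177 -0.13514722]
[0.50632821 0.08016584 0.055     ] [-0.02103622 -0.13563327]
[0.5030114  0.11357649 0.055     ] [-0.02058012 -0.10206063]
rim [0.55415481 0.36942132 0.062     ] [0.05897246 0.14642898]
rim [0.58508131 0.07572956 0.062     ] [ 0.05672253 -0.14888558]
rim [0.46785034 0.05819205 0.062     ] [-0.06173934 -0.15314757]
rim [0.43670132 0.35871398 0.062     ] [-0.05894351  0.14897911]
(0, -0.115) [0.5249145 0.1030245 0.095    ] [517.43175728 232.0456753 ] [462.17390154 255.87420289]
(0, -0.12) [0.525476 0.098056 0.095   ] [525.4764544  231.15721578] [457.79113843 257.30123369]
(0, -0.128) [0.5263744 0.0901064 0.095    ] [538.35173649 229.73526454] [450.76230889 259.5898256 ]
```

View pics/rod.png

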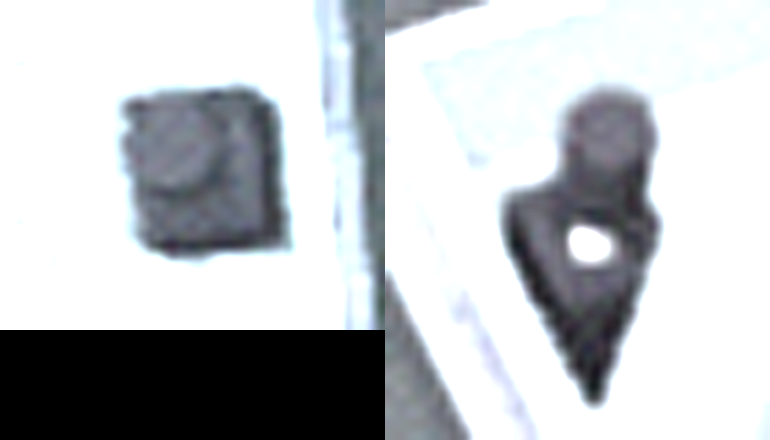

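The rod stands at about (0.526, 0.099). Its grip top measures 94 mm against an expected 95.

arm_command([
  [[0.224,-0.4436,0],[0,0,-0.047],58],
  [[0.224,-0.4436,0],[0,0,-0.047],58],
  [[0.224,-0.4436,0],[0,0,-0.047],58],
  [[0.224,-0.4436,0],[0,0,-0.047],58],
  [[0.224,-0.4436,0],[0,0,-0.047],58],
  [[0.224,-0.4436,0],[0,0,-0.047],58],
  [[0.224,-0.4436,0],[0,0,-0.047],58],
  [[0.224,-0.4436,0],[0,0,-0.047],58],
  [[0.224,-0.4436,0],[0,0,-0.047],58],
  [[0.224,-0.4436,0],[0,0,-0.047],58],
])

```text
clock: 4.5
tcp_pos: [0.5264, 0.0964, 0.2459]
orientation: [-3.136, -0.174, -0.002]
contact_force: [0.0, 0.4, -0.4]
grip_width: 0.0497
```

arm_command([
  [[0,0,0],[0,0,0],58],
  [[0,0,0],[0,0,0],58],
])

```text
clock: 4.7
tcp_pos: [0.5259, 0.0975, 0.2455]
orientation: [-3.137, -0.169, -0.001]
contact_force: [-0.1, 1.4, -0.5]
grip_width: 0.0495
```

arm_command([
  [[0,0.001,-0.05],[0,0,0],58],
  [[0,0.001,-0.09],[0,0,0],58],
  [[0,0.001,-0.13],[0,0,0],58],
  [[0,0.001,-0.15],[0,0,0],58],
  [[0,0.001,-0.161],[0,0,0],58],
  [[0,0.001,-0.161],[0,0,0],58],
  [[0,0.001,-0.161],[0,0,0],58],
], newtons=40)

```text
clock: 5.4
tcp_pos: [0.5261, 0.1007, 0.0853]
orientation: [-3.136, -0.175, -0.002]
contact_force: [0.3, 0.8, -0.5]
grip_width: 0.0491
```

arm_command([
  [[0,0,0],[0,0,0],0],
  [[0,0,0],[0,0,0],0],
  [[0,0,0],[0,0,0],0],
  [[0,0,0],[0,0,0],0],
  [[0,0,0],[0,0,0],0],
  [[0,0,0],[0,0,0],0],
], newtons=40)

```text
clock: 6.0
tcp_pos: [0.5262, 0.1001, 0.0857]
orientation: [-3.136, -0.173, -0.003]
contact_force: [-1.0, -0.0, 6.7]
grip_width: 0.0209
```

arm_command([
  [[0,0,0.02],[0,0,0],0],
  [[0,0,0.05],[0,0,0],0],
  [[0,0,0.09],[0,0,0],0],
  [[0,0,0.13],[0,0,0],0],
  [[0,0,0.13],[0,0,0],0],
  [[0,0,0.13],[0,0,0],0],
])

```text
clock: 6.6
tcp_pos: [0.5259, 0.0999, 0.2154]
orientation: [-3.136, -0.173, -0.004]
contact_force: [0.8, 0.0, -1.2]
grip_width: 0.0208
```

```bash
cat > pots.py <<'E'
import sys
from h import *
# usage: pots.py tag x,y,z ...
tag=sys.argv[1];ims={n:r.grab_frame(n) for n in("scene","top")}
for n in ims: cv2.imwrite(f"pics/{tag}_{n}.png",ims[n])
w=masks(ims,"white")
for s in sys.argv[2:]:
    x,y,z=map(float,s.split(","));o=[]
    for nm in(("scene","top"),("scene",),("top",)):
        p,c=fit(w,cyl(.023,.06),[x,y,z,0],(0,1),names=nm,mar=8);o.append(f"{p[0]:.4f} {p[1]:.4f} ({c:.2f})")
    print(s,"|"," | ".join(o))
o=r.get_obs();print(o["clock"],o["tcp_pos"].round(4),o["contact_force"].round(2),o["grip_width"].round(4))
E
python3 pots.py p1 .4296,-.0428,.004 .4407,-.1271,.004 .448,-.2086,.004 .449,-.3042,.004
```

```text
.4296,-.0428,.004 | 0.4296 -0.0428 (0.13) | 0.4283 -0.0420 (0.05) | 0.4296 -0.0433 (0.05)
.4407,-.1271,.004 | 0.4404 -0.1272 (0.14) | 0.4391 -0.1263 (0.06) | 0.4406 -0.1275 (0.05)
.448,-.2086,.004 | 0.4468 -0.2093 (0.14) | 0.4459 -0.2086 (0.06) | 0.4474 -0.2103 (0.05)
.449,-.3042,.004 | 0.4488 -0.3045 (0.14) | 0.4480 -0.3040 (0.06) | 0.4492 -0.3056 (0.05)Traceback (most recent call last):
  File "pots.py", line 12, in <module>
    o=r.get_obs();print(o["clock"],o["tcp_pos"].round(4),o["contact_force"].round(2),o["grip_width"].round(4))
                                                                                     ^^^^^^^^^^^^^^^^^^^^^
AttributeError: 'float' object has no attribute 'round'
```

arm_command([
  [[-0.03,-0.044,0],[0,0,0],0],
  [[-0.065,-0.095,0],[0,0,0],0],
  [[-0.097,-0.1426,0],[0,0,0],0],
  [[-0.097,-0.1426,0],[0,0,0],0],
  [[-0.097,-0.1426,-0.03],[0,0,0],0],
  [[-0.097,-0.1426,-0.06],[0,0,0],0],
  [[-0.097,-0.1426,-0.06],[0,0,0],0],
  [[-0.097,-0.1426,-0.06],[0,0,0],0],
])

```text
clock: 7.5
tcp_pos: [0.4277, -0.043, 0.1538]
orientation: [3.136, 0.173, -0.005]
contact_force: [-0.2, -0.4, 0.5]
grip_width: 0.021
```

Run:
```python
from h import *
ims={n:r.grab_frame(n) for n in("scene","top")}
a=cv2.resize(ims["scene"][90:240,150:300],None,fx=2.6,fy=2.6,interpolation=cv2.INTER_CUBIC);b=cv2.resize(ims["top"][170:320,200:350],None,fx=2.6,fy=2.6,interpolation=cv2.INTER_CUBIC)
cv2.imwrite("pics/d1.png",np.hstack([a,b]));o=r.get_obs();print(o["clock"],o["tcp_pos"],o["contact_force"])
```

```text
7.6 [ 0.42913231 -0.04277169  0.15512589] [-0.29171855 -0.47497081 -0.71156568]
```

View pics/d1.png

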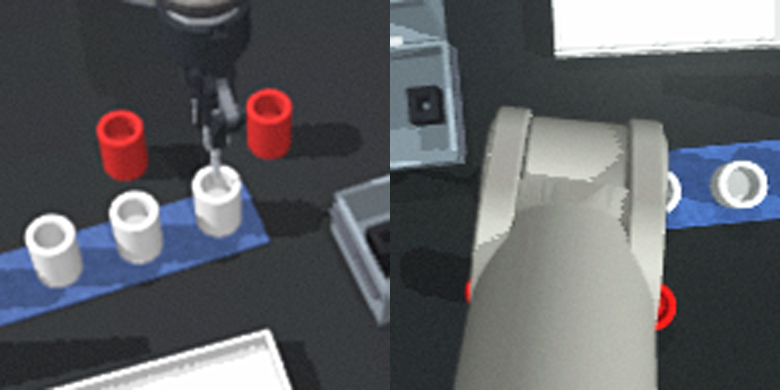

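In the scene crop the rod hangs upright, with its tip at (216,178) over the pot 1 bore.

arm_command([
  [[0,0,-0.02],[0,0,0],0],
  [[0,0,-0.034],[0,0,0],0],
  [[0,0,-0.038],[0,0,0],0],
  [[0,0,-0.042],[0,0,0],0],
  [[0,0,-0.045],[0,0,0],0],
  [[0,0,-0.045],[0,0,0],0],
  [[0,0,-0.045],[0,0,0],0],
])

```text
clock: 8.3
tcp_pos: [0.4303, -0.043, 0.1121]
orientation: [-3.135, -0.173, -0.005]
contact_force: [-6.2, 0.3, 28.6]
grip_width: 0.0207
```

Pot 1 is caked: the rod stopped at TCP z 0.112. Next is pot 2.

arm_command([
  [[0,0,0.001],[0,0,0],0],
  [[0,0,0.02],[0,0,0],0],
  [[0,0,0.06],[0,0,0],0],
  [[0.004,-0.03,0.06],[0,0,0],0],
  [[0.011,-0.0842,0.06],[0,0,0],0],
  [[0.011,-0.0842,0.06],[0,0,0],0],
  [[0.011,-0.0842,0.06],[0,0,0],0],
  [[0.011,-0.0842,0.03],[0,0,0],0],
  [[0.011,-0.0842,0.008],[0,0,0],0],
  [[0.011,-0.0842,0.008],[0,0,0],0],
])

```text
clock: 9.3
tcp_pos: [0.4377, -0.1252, 0.1155]
orientation: [-3.135, -0.176, 0.008]
contact_force: [-0.4, -0.3, -1.1]
grip_width: 0.0205
```

arm_command([
  [[0,0,-0.002],[0,0,0],0],
  [[0,0,-0.004],[0,0,0],0],
  [[0,0,-0.006],[0,0,0],0],
  [[0,0,-0.006],[0,0,0],0],
  [[0,0,-0.006],[0,0,0],0],
])

```text
clock: 9.8
tcp_pos: [0.4406, -0.127, 0.1126]
orientation: [-3.137, -0.173, -0.004]
contact_force: [-1.5, 0.4, 6.5]
grip_width: 0.0209
```

Pot 2 is caked as well. I'll press briefly to confirm and then go to pot 3.

arm_command([
  [[0,0,-0.001],[0,0,0],0],
  [[0,0,-0.001],[0,0,0],0],
  [[0,0,-0.001],[0,0,0],0],
])

```text
clock: 10.1
tcp_pos: [0.4409, -0.1273, 0.1124]
orientation: [-3.136, -0.173, -0.005]
contact_force: [-3.5, 1.1, 16.3]
grip_width: 0.0207
```

arm_command([
  [[0,0,0.02],[0,0,0],0],
  [[0,0,0.06],[0,0,0],0],
  [[0.003,-0.035,0.06],[0,0,0],0],
  [[0.0067,-0.0825,0.06],[0,0,0],0],
  [[0.0067,-0.0825,0.06],[0,0,0],0],
  [[0.0067,-0.0825,0.06],[0,0,0],0],
  [[0.0067,-0.0825,0.03],[0,0,0],0],
  [[0.0067,-0.0825,0.007],[0,0,0],0],
  [[0.0067,-0.0825,0.007],[0,0,0],0],
])

```text
clock: 11.0
tcp_pos: [0.4444, -0.2072, 0.1152]
orientation: [-3.134, -0.176, 0.008]
contact_force: [0.0, -0.4, -0.8]
grip_width: 0.0204
```

arm_command([
  [[0,0,-0.002],[0,0,0],0],
  [[0,0,-0.004],[0,0,0],0],
  [[0,0,-0.006],[0,0,0],0],
  [[0,0,-0.007],[0,0,0],0],
  [[0,0,-0.007],[0,0,0],0],
])

```text
clock: 11.5
tcp_pos: [0.4464, -0.2095, 0.1107]
orientation: [3.137, 0.173, 0.001]
contact_force: [-0.1, -0.6, -0.4]
grip_width: 0.0208
```

There is no cake at that depth in pot 3, so I'll continue down.

arm_command([
  [[0,0,-0.01],[0,0,0],0],
  [[0,0,-0.016],[0,0,0],0],
  [[0,0,-0.018],[0,0,0],0],
  [[0,0,-0.02],[0,0,0],0],
  [[0,0,-0.0215],[0,0,0],0],
  [[0,0,-0.0215],[0,0,0],0],
  [[0,0,-0.0215],[0,0,0],0],
])

```text
clock: 12.2
tcp_pos: [0.4464, -0.2103, 0.0904]
orientation: [-3.137, -0.172, -0.001]
contact_force: [-4.6, 0.6, 19.0]
grip_width: 0.0206
```

Pot 3 is clean. Next is pot 4.

arm_command([
  [[0,0,0.04],[0,0,0],0],
  [[0,0,0.08],[0,0,0],0],
  [[0.001,-0.04,0.08],[0,0,0],0],
  [[0.002,-0.085,0.08],[0,0,0],0],
  [[0.002,-0.095,0.08],[0,0,0],0],
  [[0.002,-0.095,0.08],[0,0,0],0],
  [[0.002,-0.095,0.05],[0,0,0],0],
  [[0.002,-0.095,0.028],[0,0,0],0],
  [[0.002,-0.095,0.028],[0,0,0],0],
])

```text
clock: 13.1
tcp_pos: [0.447, -0.3018, 0.1144]
orientation: [-3.133, -0.176, 0.007]
contact_force: [-1.0, 0.7, -1.6]
grip_width: 0.0203
```

arm_command([
  [[0,0,-0.002],[0,0,0],0],
  [[0,0,-0.004],[0,0,0],0],
  [[0,0,-0.006],[0,0,0],0],
  [[0,0,-0.007],[0,0,0],0],
  [[0,0,-0.007],[0,0,0],0],
])

```text
clock: 13.6
tcp_pos: [0.4494, -0.3054, 0.1125]
orientation: [3.136, 0.173, 0.005]
contact_force: [-2.9, 0.7, 16.4]
grip_width: 0.0208
```

Pot 4 is caked, so pots 1, 2 and 4 go to the basin and pot 3 to the case. Now the rod goes back.

arm_command([
  [[0,0,0.05],[0,0,0],0],
  [[0,0,0.105],[0,0,0],0],
  [[0.01,0.05,0.105],[0,0,0],0],
  [[0.0776,0.4047,0.105],[0,0,0],0],
  [[0.0776,0.4047,0.105],[0,0,0],0],
  [[0.0776,0.4047,0.105],[0,0,0],0],
  [[0.0776,0.4047,0.105],[0,0,0],0],
  [[0.0776,0.4047,0.105],[0,0,0],0],
  [[0.0776,0.4047,0.105],[0,0,0],0],
  [[0.0776,0.4047,0.105],[0,0,0],0],
])

```text
clock: 14.6
tcp_pos: [0.5237, 0.0902, 0.2159]
orientation: [-3.136, -0.173, -0.002]
contact_force: [1.4, -0.8, -1.0]
grip_width: 0.0206
```

arm_command([
  [[0,0,0],[0,0,0],0],
  [[0,0,0],[0,0,0],0],
  [[0,0,0],[0,0,0],0],
])

```text
clock: 14.9
tcp_pos: [0.5234, 0.0868, 0.2152]
orientation: [3.137, 0.171, 0.0]
contact_force: [-0.4, -0.6, -0.4]
grip_width: 0.0206
```

arm_command([
  [[0.0027,0.0133,0],[0,0,0],0],
  [[0.0027,0.0133,-0.03],[0,0,0],0],
  [[0.0027,0.0133,-0.06],[0,0,0],0],
  [[0.0027,0.0133,-0.066],[0,0,0],0],
  [[0.0027,0.0133,-0.066],[0,0,0],0],
  [[0.0027,0.0133,-0.066],[0,0,0],0],
])

```text
clock: 15.5
tcp_pos: [0.5271, 0.1013, 0.1501]
orientation: [-3.137, -0.172, -0.002]
contact_force: [-0.2, 0.7, -0.9]
grip_width: 0.0208
```

Run:
```python
from h import *
b=r.grab_frame("scene");t=r.grab_frame("top");cv2.imwrite("pics/p2_scene.png",b);cv2.imwrite("pics/p2_top.png",t)
o=r.get_obs();p=o["tcp_pos"];print(o["clock"],p,o["contact_force"])
tip=p-[0,0,.0807]
print("expected tip px crop",(proj("scene",tip)+.5-[265,130])*8)
c=cv2.resize(b[130:200,265:340],None,fx=8,fy=8,interpolation=cv2.INTER_CUBIC)
cv2.imwrite("pics/sock.png",np.clip(c.astype(float)*1.8,0,255).astype(np.uint8))
```

```text
15.6 [0.52729207 0.10149818 0.15034616] [-0.1505192   0.31423653 -0.662931  ]
expected tip px crop [279.35561602 386.73965505]
```

View pics/sock.png

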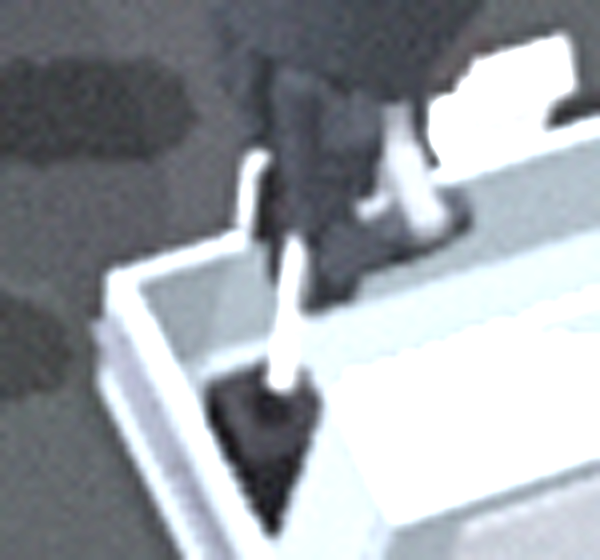

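The tip is at crop (281,387), as predicted. It is about 1.3 mm off the pick position, so I'll correct that and lower.

arm_command([
  [[-0.0013,-0.0015,0],[0,0,0],0],
  [[-0.0013,-0.0015,0],[0,0,0],0],
  [[-0.0013,-0.0015,-0.01],[0,0,0],0],
  [[-0.0013,-0.0015,-0.016],[0,0,0],0],
  [[-0.0013,-0.0015,-0.022],[0,0,0],0],
  [[-0.0013,-0.0015,-0.024],[0,0,0],0],
  [[-0.0013,-0.0015,-0.024],[0,0,0],0],
])

```text
clock: 16.3
tcp_pos: [0.5246, 0.0998, 0.1243]
orientation: [3.136, 0.173, -0.002]
contact_force: [0.0, 0.5, -0.2]
grip_width: 0.0207
```

arm_command([
  [[0.0008,0,-0.012],[0,0,0],0],
  [[0.0008,0,-0.022],[0,0,0],0],
  [[0.0008,0,-0.03],[0,0,0],0],
  [[0.0008,0,-0.035],[0,0,0],0],
  [[0.0008,0,-0.038],[0,0,0],0],
  [[0.0008,0,-0.038],[0,0,0],0],
])

```text
clock: 16.9
tcp_pos: [0.5255, 0.0998, 0.0865]
orientation: [3.137, 0.173, -0.001]
contact_force: [-0.7, 0.4, -0.9]
grip_width: 0.0207
```

arm_command([
  [[0,0,0],[0,0,0],58],
  [[0,0,0],[0,0,0],58],
  [[0,0,0],[0,0,0],58],
  [[0,0,0],[0,0,0],58],
  [[0,0,0.03],[0,0,0],58],
  [[0,0,0.07],[0,0,0],58],
  [[0,0,0.11],[0,0,0],80],
  [[0,0,0.115],[0,0,0],80],
  [[0,0.1,0.115],[0,0,0],80],
  [[0,0.1,0.115],[0,0,0],80],
])

```text
clock: 17.9
tcp_pos: [0.5262, 0.1996, 0.2025]
orientation: [-3.137, -0.167, -0.002]
contact_force: [0.8, -0.0, -0.8]
grip_width: 0.0683
```

```bash
sed -i 's/,o\["grip_width"\].round(4)//' pots.py
python3 pots.py p3 .4296,-.0428,.004 .4407,-.1271,.004 .448,-.2086,.004 .449,-.3042,.004
python3 - <<'E'
from h import *
b=cv2.imread("pics/p3_scene.png");t=cv2.imread("pics/p3_top.png")
a=cv2.resize(b[80:260,110:360],None,fx=1.55,fy=1.55,interpolation=cv2.INTER_CUBIC)
c=cv2.resize(t[130:310,150:400],None,fx=1.55,fy=1.55,interpolation=cv2.INTER_CUBIC)
cv2.imwrite("pics/v3.png",np.hstack([a,c]))
E
```

```text
.4296,-.0428,.004 | 0.4296 -0.0428 (0.13) | 0.4281 -0.0422 (0.06) | 0.4296 -0.0433 (0.05)
.4407,-.1271,.004 | 0.4404 -0.1274 (0.13) | 0.4389 -0.1262 (0.06) | 0.4406 -0.1275 (0.05)
.448,-.2086,.004 | 0.4469 -0.2094 (0.14) | 0.4458 -0.2086 (0.05) | 0.4473 -0.2100 (0.05)
.449,-.3042,.004 | 0.4488 -0.3045 (0.14) | 0.4480 -0.3038 (0.06) | 0.4492 -0.3056 (0.05)
18.0 [0.5244 0.2086 0.2014] [-0.16  0.02  1.04]
```

View pics/v3.png

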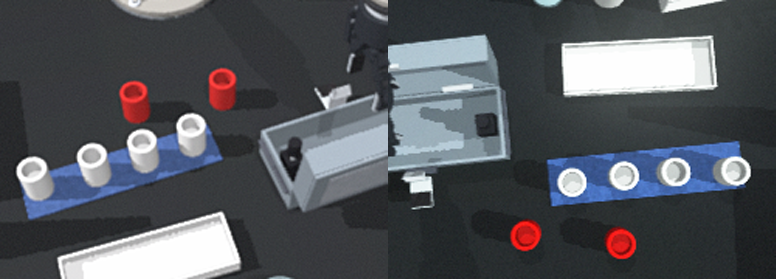

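The rod stands in its socket and the pots are unmoved. I'll take pot 3 first.

arm_command([
  [[-0.0785,-0.41,0],[0,0,0],80],
  [[-0.0785,-0.41,0],[0,0,0],80],
  [[-0.0785,-0.41,0],[0,0,0],80],
  [[-0.0785,-0.41,0],[0,0,0],80],
  [[-0.0785,-0.41,0],[0,0,0],80],
  [[-0.0785,-0.41,0],[0,0,0],80],
  [[-0.0785,-0.41,0],[0,0,0],80],
  [[-0.0785,-0.41,0],[0,0,0],80],
  [[-0.0785,-0.41,0],[0,0,0],80],
  [[-0.0785,-0.41,0],[0,0,0],80],
])

```text
clock: 19.0
tcp_pos: [0.4457, -0.2135, 0.2017]
orientation: [3.136, 0.164, -0.001]
contact_force: [0.6, -0.1, -0.1]
grip_width: 0.0686
```

arm_command([
  [[0,0,0],[0,0,0],80],
  [[0,0,0],[0,0,0],80],
])

```text
clock: 19.2
tcp_pos: [0.4475, -0.2086, 0.2016]
orientation: [-3.136, -0.177, 0.001]
contact_force: [0.2, -0.2, -0.3]
grip_width: 0.0683
```

Now (0.4475, -0.2086). I'll lower 0.157 to z 0.0445 and grip.

arm_command([
  [[-0.0005,-0.001,-0.05],[0,0,0],80],
  [[-0.0005,-0.001,-0.1],[0,0,0],80],
  [[-0.0005,-0.001,-0.13],[0,0,0],80],
  [[-0.0005,-0.001,-0.15],[0,0,0],80],
  [[-0.0005,-0.001,-0.157],[0,0,0],80],
  [[-0.0005,-0.001,-0.157],[0,0,0],80],
  [[-0.0005,-0.001,-0.157],[0,0,0],40],
  [[-0.0005,-0.001,-0.157],[0,0,0],40],
  [[-0.0005,-0.001,-0.157],[0,0,0],40],
  [[-0.0005,-0.001,-0.157],[0,0,0],40],
], newtons=30)

```text
clock: 20.2
tcp_pos: [0.4479, -0.2111, 0.0462]
orientation: [3.137, 0.174, 0.004]
contact_force: [0.2, 2.1, 7.8]
grip_width: 0.0449
```

arm_command([
  [[0,0,0],[0,0,0],30],
  [[0,0,0],[0,0,0],30],
  [[0,0,0.03],[0,0,0],30],
  [[0,0,0.08],[0,0,0],30],
  [[0,0,0.13],[0,0,0],30],
  [[0,0,0.15],[0,0,0],30],
  [[0,0,0.15],[0,0,0],30],
])

```text
clock: 20.9
tcp_pos: [0.4487, -0.2118, 0.1984]
orientation: [3.136, 0.173, 0.012]
contact_force: [0.1, 0.5, -1.9]
grip_width: 0.0449
```

arm_command([
  [[0.061,0.457,0],[0,0,0],30],
  [[0.061,0.457,0],[0,0,0],30],
  [[0.061,0.457,0],[0,0,0],30],
  [[0.061,0.457,0],[0,0,0],30],
  [[0.061,0.457,0],[0,0,0],30],
  [[0.061,0.457,0],[0,0,0],30],
  [[0.061,0.457,0],[0,0,0],30],
  [[0.061,0.457,0],[0,0,0],30],
  [[0.061,0.457,0],[0,0,0],30],
  [[0.061,0.457,0],[0,0,0],30],
])

```text
clock: 21.9
tcp_pos: [0.5063, 0.2532, 0.1935]
orientation: [-3.134, -0.187, 0.002]
contact_force: [-0.2, -0.3, -1.4]
grip_width: 0.0448
```

arm_command([
  [[0,0,0],[0,0,0],30],
  [[0,0,0],[0,0,0],30],
  [[0,0,0],[0,0,0],30],
])

```text
clock: 22.2
tcp_pos: [0.5076, 0.2432, 0.1945]
orientation: [3.136, 0.168, -0.002]
contact_force: [0.3, -0.7, -1.4]
grip_width: 0.045
```

Lowering 0.147 to z 0.0475.

arm_command([
  [[0.001,0,-0.04],[0,0,0],30],
  [[0.001,0,-0.08],[0,0,0],30],
  [[0.001,0,-0.11],[0,0,0],30],
  [[0.001,0,-0.13],[0,0,0],30],
  [[0.001,0,-0.14],[0,0,0],30],
  [[0.001,0,-0.146],[0,0,0],30],
  [[0.001,0,-0.147],[0,0,0],30],
  [[0.001,0,-0.147],[0,0,0],30],
])

```text
clock: 23.0
tcp_pos: [0.5094, 0.2459, 0.0488]
orientation: [-3.136, -0.173, -0.002]
contact_force: [-0.2, 0.4, -1.3]
grip_width: 0.0452
```

arm_command([
  [[0,0,-0.001],[0,0,0],30],
  [[0,0,-0.002],[0,0,0],30],
  [[0,0,-0.002],[0,0,0],30],
])

```text
clock: 23.3
tcp_pos: [0.5094, 0.2463, 0.0473]
orientation: [-3.136, -0.173, -0.002]
contact_force: [-1.9, -1.3, 7.1]
grip_width: 0.0452
```

The pot touches the case floor. I'll release, lift and go to pot 1.

arm_command([
  [[0,0,0.001],[0,0,0],70],
  [[0,0,0.001],[0,0,0],70],
  [[0,0,0.001],[0,0,0],70],
  [[0,0,0.001],[0,0,0],70],
  [[0,0,0.04],[0,0,0],70],
  [[0,0,0.09],[0,0,0],80],
  [[0,0,0.14],[0,0,0],80],
  [[0,0,0.153],[0,0,0],80],
  [[-0.01,-0.04,0.153],[0,0,0],80],
])

```text
clock: 24.2
tcp_pos: [0.5009, 0.2118, 0.2018]
orientation: [-3.131, -0.185, -0.011]
contact_force: [0.9, -1.2, -0.7]
grip_width: 0.0685
```

arm_command([
  [[-0.07,-0.249,0],[0,0,0],80],
  [[-0.07,-0.249,0],[0,0,0],80],
  [[-0.07,-0.249,0],[0,0,0],80],
  [[-0.07,-0.249,0],[0,0,0],80],
  [[-0.07,-0.249,0],[0,0,0],80],
  [[-0.07,-0.249,0],[0,0,0],80],
  [[-0.07,-0.249,0],[0,0,0],80],
  [[-0.07,-0.249,0],[0,0,0],80],
  [[-0.07,-0.249,0],[0,0,0],80],
  [[-0.07,-0.249,0],[0,0,0],80],
])

```text
clock: 25.2
tcp_pos: [0.4292, -0.0417, 0.1988]
orientation: [3.136, 0.178, -0.0]
contact_force: [-0.4, -0.5, 0.4]
grip_width: 0.0684
```

```bash
python3 pots.py p4 .4296,-.0428,.004 .4407,-.1271,.004 .449,-.3042,.004 .5094,.2463,.005
python3 - <<'E'
from h import *
b=cv2.imread("pics/p4_scene.png");t=cv2.imread("pics/p4_top.png")
a=cv2.resize(b[80:260,110:420],None,fx=1.28,fy=1.28,interpolation=cv2.INTER_CUBIC)
c=cv2.resize(t[130:310,80:390],None,fx=1.28,fy=1.28,interpolation=cv2.INTER_CUBIC)
cv2.imwrite("pics/v4.png",np.hstack([a,c]))
E
```

```text
.4296,-.0428,.004 | 0.4281 -0.0420 (0.82) | 0.4281 -0.0422 (0.06) | 0.4107 -0.0459 (0.76)
.4407,-.1271,.004 | 0.4389 -0.1263 (0.73) | 0.4388 -0.1263 (0.06) | 0.4392 -0.1251 (0.67)
.449,-.3042,.004 | 0.4488 -0.3045 (0.14) | 0.4480 -0.3039 (0.06) | 0.4492 -0.3056 (0.05)
.5094,.2463,.005 | 0.5157 0.2650 (1.42) | 0.5349 0.2481 (0.70) | 0.5034 0.2676 (0.72)
25.3 [ 0.429  -0.0422  0.1988] [ 0.66  0.91 -0.55]
```

View pics/v4.png

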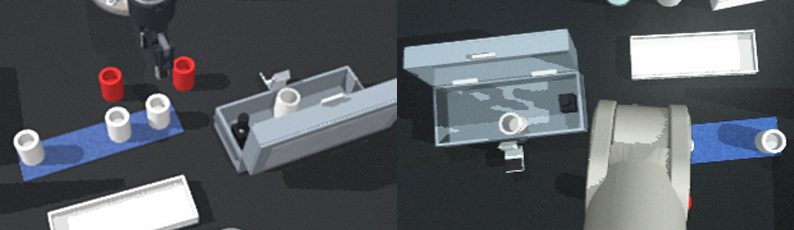

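The pot in the case now appears near the front wall, so it was knocked or dragged. I'll zoom in.

Run:
```python
from h import *
b=cv2.imread("pics/p4_scene.png");t=cv2.imread("pics/p4_top.png")
print(proj("top",[.5094,.2463,.065]),proj("scene",[.5094,.2463,.065]))
a=cv2.resize(b[130:200,300:370],None,fx=5.5,fy=5.5,interpolation=cv2.INTER_CUBIC)
c=cv2.resize(t[190:260,135:205],None,fx=5.5,fy=5.5,interpolation=cv2.INTER_CUBIC)
cv2.imwrite("pics/z4.png",np.hstack([a,c]))
```

```text
[154.85246533 214.84782294] [351.96360999 161.01388013]
```

View pics/z4.png

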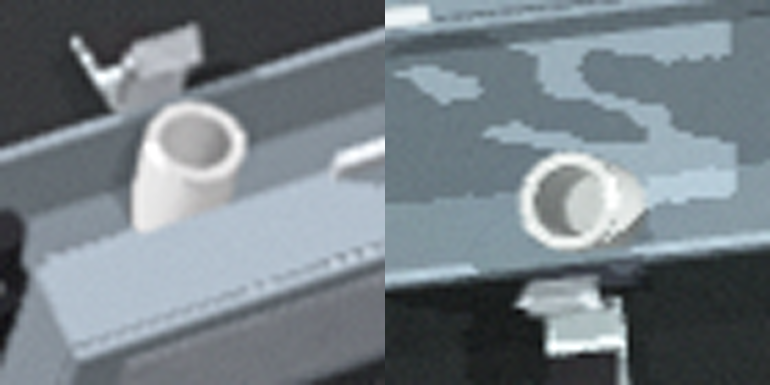

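Run:
```python
from h import *
t=cv2.imread("pics/p4_top.png")
q=lambda u:np.array([(u[0]-385)/5.5+135-.4,u[1]/5.5+190-.4])
s=np.array([190/5.5+300-.4,142/5.5+130-.4])
print("tri rim",tri(s,q((568,201))))
p=atz("top",q((568,201)),.065);print("rim@.065 top",p,"scene",atz("scene",s,.065))
g=cv2.cvtColor(t,cv2.COLOR_BGR2HSV);sub=g[218:245,155:185];print(np.median(sub[...,1]))
m=((g[...,1]<30)&(g[...,2]>70)).astype(np.float32)
m[:,:150]=0;m[238:]=0
from itertools import product
print(fit({"top":m},cyl(.023,.06),[p[0],p[1],.005,0],(0,1),names=("top",),mar=5))
d=p[:2]-[.512,.2173];print("case frame",.9937*d[0]+.1123*d[1],-.1123*d[0]+.9937*d[1])
```

```text
tri rim (array([0.48063062, 0.21075167, 0.06390975]), np.float64(0.0020145654511177506))
rim@.065 top [0.48076349 0.21148031 0.065     ] scene [0.4813673  0.20923416 0.065     ]
26.0
(array([0.48110978, 0.21201459, 0.005     , 0.        ]), np.float64(0.06333446673467075))
case frame -0.03169327155619183 -0.002275167167876915
```

The pot in the case was displaced but stands upright: rim height 64 mm, fit cost 0.06, case frame (-0.032, -0.002). That is within spec, so I'll leave it and continue with pot 1.

arm_command([
  [[0,-0.0005,-0.05],[0,0,0],80],
  [[0,-0.0005,-0.1],[0,0,0],80],
  [[0,-0.0005,-0.13],[0,0,0],80],
  [[0,-0.0005,-0.148],[0,0,0],80],
  [[0,-0.0005,-0.154],[0,0,0],80],
  [[0,-0.0005,-0.154],[0,0,0],80],
  [[0,-0.0005,-0.154],[0,0,0],40],
  [[0,-0.0005,-0.154],[0,0,0],40],
  [[0,-0.0005,-0.154],[0,0,0],40],
  [[0,-0.0005,-0.154],[0,0,0],40],
])

```text
clock: 26.3
tcp_pos: [0.4297, -0.0435, 0.0461]
orientation: [-3.136, -0.174, -0.004]
contact_force: [-0.4, -0.3, 8.2]
grip_width: 0.0448
```

arm_command([
  [[0,0,0],[0,0,0],30],
  [[0,0,0],[0,0,0],30],
  [[0,0,0.03],[0,0,0],30],
  [[0,0,0.08],[0,0,0],30],
  [[0,0,0.13],[0,0,0],30],
  [[0,0,0.15],[0,0,0],30],
  [[0,0,0.15],[0,0,0],30],
])

```text
clock: 27.0
tcp_pos: [0.4308, -0.0433, 0.1982]
orientation: [-3.134, -0.174, -0.012]
contact_force: [0.6, 0.8, -2.3]
grip_width: 0.0449
```

arm_command([
  [[0.045,-0.01,0],[0,0,0],30],
  [[0.09,-0.02,0],[0,0,0],30],
  [[0.135,-0.03,0],[0,0,0],30],
  [[0.18,-0.04,0],[0,0,0],30],
  [[0.1975,-0.045,0],[0,0,0],30],
  [[0.1975,-0.045,0],[0,0,0],30],
  [[0.1975,-0.045,0],[0,0,0],30],
  [[0.1975,-0.045,-0.05],[0,0,0],30],
  [[0.1975,-0.045,-0.09],[0,0,0],30],
  [[0.1975,-0.045,-0.09],[0,0,0],30],
])

```text
clock: 28.0
tcp_pos: [0.6205, -0.0869, 0.0997]
orientation: [-3.135, -0.174, 0.018]
contact_force: [-1.5, 0.6, -0.9]
grip_width: 0.0448
```

arm_command([
  [[0,0,-0.02],[0,0,0],30],
  [[0,0,-0.04],[0,0,0],30],
  [[0,0,-0.052],[0,0,0],30],
  [[0,0,-0.056],[0,0,0],30],
  [[0,0,-0.058],[0,0,0],30],
  [[0,0,-0.058],[0,0,0],30],
])

```text
clock: 28.6
tcp_pos: [0.6267, -0.0887, 0.0479]
orientation: [3.137, 0.173, 0.002]
contact_force: [-1.1, 0.4, -1.9]
grip_width: 0.045
```

arm_command([
  [[0,0,-0.002],[0,0,0],30],
  [[0,0,-0.003],[0,0,0],30],
  [[0,0,-0.003],[0,0,0],30],
])

```text
clock: 28.9
tcp_pos: [0.6271, -0.0888, 0.0461]
orientation: [-3.136, -0.173, -0.003]
contact_force: [-4.6, 2.5, 12.9]
grip_width: 0.0449
```

arm_command([
  [[0,0,0.001],[0,0,0],70],
  [[0,0,0.001],[0,0,0],70],
  [[0,0,0.001],[0,0,0],70],
  [[0,0,0.001],[0,0,0],70],
  [[0,0,0.04],[0,0,0],70],
  [[0,0,0.09],[0,0,0],80],
  [[0,0,0.14],[0,0,0],80],
  [[0,0,0.153],[0,0,0],80],
  [[-0.03,-0.006,0.153],[0,0,0],80],
])

```text
clock: 29.8
tcp_pos: [0.6007, -0.0935, 0.1999]
orientation: [3.136, 0.179, 0.013]
contact_force: [-0.5, -1.4, -0.4]
grip_width: 0.0684
```

arm_command([
  [[-0.05,-0.01,0],[0,0,0],80],
  [[-0.1,-0.02,0],[0,0,0],80],
  [[-0.15,-0.03,0],[0,0,0],80],
  [[-0.1565,-0.0327,0],[0,0,0],80],
  [[-0.1565,-0.0327,0],[0,0,0],80],
  [[-0.1565,-0.0327,0],[0,0,0],80],
  [[-0.1565,-0.0327,0],[0,0,0],80],
])

```text
clock: 30.5
tcp_pos: [0.4416, -0.1269, 0.1971]
orientation: [3.136, 0.176, 0.002]
contact_force: [-0.3, -0.3, -0.1]
grip_width: 0.0684
```

```bash
python3 pots.py p5 .4407,-.1271,.004 .449,-.3042,.004
```

```text
.4407,-.1271,.004 | 0.4383 -0.1268 (0.80) | 0.4389 -0.1263 (0.06) | 0.4492 -0.1469 (0.62)
.449,-.3042,.004 | 0.4479 -0.3038 (0.70) | 0.4481 -0.3040 (0.06) | 0.4497 -0.3038 (0.64)
30.6 [ 0.4411 -0.127   0.1969] [0.19 0.98 0.32]
```

Pot 2 is unchanged. I'll grip it with z −0.1525.

arm_command([
  [[-0.001,0,-0.05],[0,0,0],80],
  [[-0.001,0,-0.1],[0,0,0],80],
  [[-0.001,0,-0.13],[0,0,0],80],
  [[-0.001,0,-0.147],[0,0,0],80],
  [[-0.001,0,-0.152],[0,0,0],80],
  [[-0.001,0,-0.152],[0,0,0],80],
  [[-0.001,0,-0.152],[0,0,0],40],
  [[-0.001,0,-0.152],[0,0,0],40],
  [[-0.001,0,-0.152],[0,0,0],40],
  [[-0.001,0,-0.152],[0,0,0],40],
])

```text
clock: 31.6
tcp_pos: [0.4398, -0.1274, 0.046]
orientation: [3.137, 0.173, 0.004]
contact_force: [0.1, 0.4, 8.2]
grip_width: 0.0461
```

arm_command([
  [[0,0,0],[0,0,0],30],
  [[0,0,0],[0,0,0],30],
  [[0,0,0.03],[0,0,0],30],
  [[0,0,0.08],[0,0,0],30],
  [[0,0,0.13],[0,0,0],30],
  [[0,0,0.15],[0,0,0],30],
  [[0,0,0.15],[0,0,0],30],
])

```text
clock: 32.3
tcp_pos: [0.4407, -0.1274, 0.198]
orientation: [-3.136, -0.174, -0.011]
contact_force: [0.7, -0.3, -1.4]
grip_width: 0.0457
```

arm_command([
  [[0.045,-0.008,0],[0,0,0],30],
  [[0.09,-0.016,0],[0,0,0],30],
  [[0.135,-0.024,0],[0,0,0],30],
  [[0.18,-0.03,0],[0,0,0],30],
  [[0.19,-0.0325,0],[0,0,0],30],
  [[0.19,-0.0325,0],[0,0,0],30],
  [[0.19,-0.0325,0],[0,0,0],30],
  [[0.19,-0.0325,-0.05],[0,0,0],30],
  [[0.19,-0.0325,-0.09],[0,0,0],30],
  [[0.19,-0.0325,-0.09],[0,0,0],30],
])

```text
clock: 33.3
tcp_pos: [0.6232, -0.1579, 0.0998]
orientation: [-3.133, -0.173, 0.017]
contact_force: [-0.6, 0.4, -1.7]
grip_width: 0.0458
```

arm_command([
  [[0,0,-0.02],[0,0,0],30],
  [[0,0,-0.04],[0,0,0],30],
  [[0,0,-0.052],[0,0,0],30],
  [[0,0,-0.056],[0,0,0],30],
  [[0,0,-0.058],[0,0,0],30],
  [[0,0,-0.06],[0,0,0],30],
  [[0,0,-0.061],[0,0,0],30],
  [[0,0,-0.061],[0,0,0],30],
])

```text
clock: 34.1
tcp_pos: [0.6294, -0.1601, 0.046]
orientation: [-3.136, -0.173, -0.003]
contact_force: [-3.1, 2.1, 9.0]
grip_width: 0.0459
```

arm_command([
  [[0,0,0.001],[0,0,0],70],
  [[0,0,0.001],[0,0,0],70],
  [[0,0,0.001],[0,0,0],70],
  [[0,0,0.001],[0,0,0],70],
  [[0,0,0.04],[0,0,0],70],
  [[0,0,0.09],[0,0,0],80],
  [[0,0,0.14],[0,0,0],80],
  [[0,0,0.153],[0,0,0],80],
])

```text
clock: 34.9
tcp_pos: [0.6313, -0.1614, 0.2028]
orientation: [3.135, 0.172, 0.013]
contact_force: [1.1, -0.2, -0.3]
grip_width: 0.0678
```

arm_command([
  [[-0.036,-0.029,0],[0,0,0],80],
  [[-0.072,-0.058,0],[0,0,0],80],
  [[-0.108,-0.087,0],[0,0,0],80],
  [[-0.144,-0.116,0],[0,0,0],80],
  [[-0.1805,-0.1445,0],[0,0,0],80],
  [[-0.1805,-0.1445,0],[0,0,0],80],
  [[-0.1805,-0.1445,0],[0,0,0],80],
  [[-0.1805,-0.1445,0],[0,0,0],80],
])

```text
clock: 35.7
tcp_pos: [0.4492, -0.3034, 0.1967]
orientation: [-3.136, -0.176, -0.0]
contact_force: [0.4, -0.0, 0.1]
grip_width: 0.0686
```

```bash
python3 pots.py p6 .449,-.3042,.004
```

```text
.449,-.3042,.004 | 0.4488 -0.3045 (0.14) | 0.4480 -0.3039 (0.06) | 0.4491 -0.3056 (0.05)
35.8 [ 0.4495 -0.3032  0.1966] [0.61 0.82 0.08]
```

arm_command([
  [[-0.001,-0.0013,-0.05],[0,0,0],80],
  [[-0.001,-0.0013,-0.1],[0,0,0],80],
  [[-0.001,-0.0013,-0.13],[0,0,0],80],
  [[-0.001,-0.0013,-0.147],[0,0,0],80],
  [[-0.001,-0.0013,-0.152],[0,0,0],80],
  [[-0.001,-0.0013,-0.152],[0,0,0],80],
  [[-0.001,-0.0013,-0.152],[0,0,0],40],
  [[-0.001,-0.0013,-0.152],[0,0,0],40],
  [[-0.001,-0.0013,-0.152],[0,0,0],40],
  [[-0.001,-0.0013,-0.152],[0,0,0],40],
])

```text
clock: 36.8
tcp_pos: [0.4482, -0.306, 0.0462]
orientation: [3.136, 0.174, 0.004]
contact_force: [0.3, 1.2, 6.9]
grip_width: 0.0455
```

arm_command([
  [[0,0,0],[0,0,0],30],
  [[0,0,0],[0,0,0],30],
  [[0,0,0.03],[0,0,0],30],
  [[0,0,0.08],[0,0,0],30],
  [[0,0,0.13],[0,0,0],30],
  [[0,0,0.15],[0,0,0],30],
  [[0,0,0.15],[0,0,0],30],
])

```text
clock: 37.5
tcp_pos: [0.4489, -0.3067, 0.1984]
orientation: [3.134, 0.173, 0.01]
contact_force: [-0.5, 0.1, -2.2]
grip_width: 0.0457
```

arm_command([
  [[0.04,0.016,0],[0,0,0],30],
  [[0.08,0.032,0],[0,0,0],30],
  [[0.12,0.049,0],[0,0,0],30],
  [[0.16,0.065,0],[0,0,0],30],
  [[0.185,0.075,0],[0,0,0],30],
  [[0.185,0.075,0],[0,0,0],30],
  [[0.185,0.075,0],[0,0,0],30],
  [[0.185,0.075,-0.05],[0,0,0],30],
  [[0.185,0.075,-0.09],[0,0,0],30],
  [[0.185,0.075,-0.09],[0,0,0],30],
])

```text
clock: 38.5
tcp_pos: [0.6267, -0.2295, 0.099]
orientation: [-3.133, -0.17, 0.018]
contact_force: [-0.9, 0.8, -1.8]
grip_width: 0.0455
```

arm_command([
  [[0,0,-0.02],[0,0,0],30],
  [[0,0,-0.04],[0,0,0],30],
  [[0,0,-0.052],[0,0,0],30],
  [[0,0,-0.056],[0,0,0],30],
  [[0,0,-0.058],[0,0,0],30],
  [[0,0,-0.06],[0,0,0],30],
  [[0,0,-0.061],[0,0,0],30],
  [[0,0,-0.061],[0,0,0],30],
])

```text
clock: 39.3
tcp_pos: [0.6329, -0.2311, 0.0462]
orientation: [3.137, 0.173, 0.003]
contact_force: [-3.2, 1.0, 8.7]
grip_width: 0.0454
```

arm_command([
  [[0,0,0.001],[0,0,0],70],
  [[0,0,0.001],[0,0,0],70],
  [[0,0,0.001],[0,0,0],70],
  [[0,0,0.001],[0,0,0],70],
  [[0,0,0.04],[0,0,0],70],
  [[0,0,0.09],[0,0,0],70],
  [[0,0,0.14],[0,0,0],0],
  [[0,0,0.19],[0,0,0],0],
  [[0,0,0.24],[0,0,0],0],
  [[0,0,0.255],[0,0,0],0],
])

```text
clock: 40.3
tcp_pos: [0.634, -0.2323, 0.3052]
orientation: [3.134, 0.172, 0.013]
contact_force: [0.3, -1.1, 0.2]
grip_width: 0.0018
```

arm_command([
  [[0.0235,0.465,0],[0,0,0],0],
  [[0.0235,0.465,0],[0,0,0],0],
  [[0.0235,0.465,0],[0,0,0],0],
  [[0.0235,0.465,0],[0,0,0],0],
  [[0.0235,0.465,0],[0,0,0],0],
  [[0.0235,0.465,0],[0,0,0],0],
  [[0.0235,0.465,0],[0,0,0],0],
  [[0.0235,0.465,0],[0,0,0],0],
  [[0.0235,0.465,0],[0,0,0],0],
  [[0.0235,0.465,0],[0,0,0],0],
])

```text
clock: 41.3
tcp_pos: [0.6542, 0.2428, 0.2972]
orientation: [-3.133, -0.188, 0.003]
contact_force: [-0.4, 1.2, 0.7]
grip_width: -0.0002
```

```bash
python3 pots.py p7 .627,-.0885,.004 .6295,-.160,.004 .633,-.231,.004
python3 - <<'E'
from h import *
b=cv2.imread("pics/p7_scene.png")
t=cv2.imread("pics/p7_top.png")
a=cv2.resize(b[90:300,110:430],None,fx=1.25,fy=1.25,interpolation=cv2.INTER_CUBIC)
c=cv2.resize(t[90:300,60:380],None,fx=1.25,fy=1.25,interpolation=cv2.INTER_CUBIC)
cv2.imwrite("pics/v7.png",np.hstack([a,c]))
p0=r.get_obs()["tcp_pos"]
for th in(1.7,1.6,1.5,1.4,1.3,1.2,1.1,1.,.9,.8,.7,.6,.5,.4,.3,.2,.1,.05,0):
    L=.108;x=.06-L*np.cos(th)+.042*np.sin(th)+.0145*np.sin(th);z=.064+L*np.sin(th)+.042*np.cos(th)+.017
    w=np.array([.512+.9937*x,.2173+.1123*x,z]);print(th,w.round(4),(w-p0).round(3))
E
```

```text
.627,-.0885,.004 | 0.6410 -0.1058 (1.36) | 0.6441 -0.1049 (0.64) | 0.6406 -0.1090 (0.73)
.6295,-.160,.004 | 0.6449 -0.1801 (1.36) | 0.6452 -0.1793 (0.64) | 0.6448 -0.1808 (0.72)
.633,-.231,.004 | 0.6477 -0.2499 (1.35) | 0.6480 -0.2510 (0.63) | 0.6480 -0.2525 (0.72)
41.4 [0.6547 0.239  0.2974] [-0.58  0.37 -0.46]
1.7 [0.6411 0.2319 0.1827] [-0.014 -0.007 -0.115]
1.6 [0.6309 0.2307 0.1877] [-0.024 -0.008 -0.11 ]
1.5 [0.62   0.2295 0.1917] [-0.035 -0.01  -0.106]
1.4 [0.6087 0.2282 0.1946] [-0.046 -0.011 -0.103]
1.3 [0.597  0.2269 0.1963] [-0.058 -0.012 -0.101]
1.2 [0.5851 0.2256 0.1969] [-0.07  -0.013 -0.1  ]
1.1 [0.573  0.2242 0.1963] [-0.082 -0.015 -0.101]
1.0 [0.5609 0.2228 0.1946] [-0.094 -0.016 -0.103]
0.9 [0.5489 0.2215 0.1917] [-0.106 -0.018 -0.106]
0.8 [0.5371 0.2201 0.1877] [-0.118 -0.019 -0.11 ]
0.7 [0.5257 0.2188 0.1827] [-0.129 -0.02  -0.115]
0.6 [0.5147 0.2176 0.1766] [-0.14  -0.021 -0.121]
0.5 [0.5044 0.2164 0.1696] [-0.15  -0.023 -0.128]
0.4 [0.4946 0.2153 0.1617] [-0.16  -0.024 -0.136]
0.3 [0.4857 0.2143 0.153 ] [-0.169 -0.025 -0.144]
0.2 [0.4776 0.2134 0.1436] [-0.177 -0.026 -0.154]
0.1 [0.4704 0.2126 0.1336] [-0.184 -0.026 -0.164]
0.05 [0.4672 0.2122 0.1283] [-0.188 -0.027 -0.169]
0 [0.4643 0.2119 0.123 ] [-0.19  -0.027 -0.174]
```

View pics/v7.png

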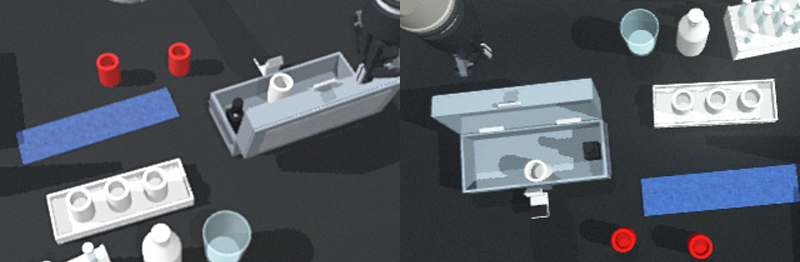

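All three caked pots stand in the basin, with rims at (683,101), (717,100) and (750,98) in the top half. Pot 3 and the rod stand in the case. I'll close the lid from behind.

arm_command([
  [[0.001,-0.007,-0.04],[0,0,0],0],
  [[0.001,-0.007,-0.08],[0,0,0],0],
  [[0.001,-0.007,-0.115],[0,0,0],0],
  [[0.001,-0.007,-0.115],[0,0,0],0],
  [[0.001,-0.007,-0.115],[0,0,0],0],
])

```text
clock: 41.9
tcp_pos: [0.6571, 0.2254, 0.1845]
orientation: [3.136, 0.17, -0.0]
contact_force: [0.1, -0.1, 0.0]
grip_width: 0.0001
```

arm_command([
  [[-0.024,-0.001,0.005],[0,0,0],0],
  [[-0.035,-0.003,0.009],[0,0,0],0],
  [[-0.046,-0.004,0.012],[0,0,0],0],
  [[-0.058,-0.005,0.014],[0,0,0],0],
  [[-0.07,-0.006,0.015],[0,0,0],0],
  [[-0.082,-0.008,0.014],[0,0,0],0],
  [[-0.094,-0.009,0.012],[0,0,0],0],
  [[-0.106,-0.011,0.009],[0,0,0],0],
  [[-0.118,-0.012,0.005],[0,0,0],0],
  [[-0.129,-0.013,0],[0,0,0],0],
])

```text
clock: 42.9
tcp_pos: [0.5277, 0.2148, 0.1857]
orientation: [-3.134, -0.174, -0.003]
contact_force: [1.5, 0.2, 5.9]
grip_width: -0.0
```

arm_command([
  [[-0.011,-0.001,-0.006],[0,0,0],0],
  [[-0.021,-0.003,-0.013],[0,0,0],0],
  [[-0.031,-0.004,-0.021],[0,0,0],0],
  [[-0.04,-0.005,-0.029],[0,0,0],0],
  [[-0.044,-0.005,-0.034],[0,0,0],0],
  [[-0.048,-0.006,-0.039],[0,0,0],0],
  [[-0.052,-0.006,-0.044],[0,0,0],0],
  [[-0.055,-0.006,-0.049],[0,0,0],0],
  [[-0.055,-0.006,-0.049],[0,0,0],0],
])

```text
clock: 43.8
tcp_pos: [0.4724, 0.208, 0.1343]
orientation: [3.136, 0.173, -0.001]
contact_force: [1.4, -1.2, 2.0]
grip_width: 0.0
```

arm_command([
  [[-0.003,0,-0.004],[0,0,0],0],
  [[-0.006,0,-0.008],[0,0,0],0],
  [[-0.007,0,-0.01],[0,0,0],0],
  [[-0.007,0,-0.0115],[0,0,0],0],
  [[-0.007,0,-0.013],[0,0,0],0],
  [[-0.007,0,-0.013],[0,0,0],0],
])

```text
clock: 44.4
tcp_pos: [0.4648, 0.2082, 0.1222]
orientation: [-3.137, -0.174, 0.004]
contact_force: [-3.8, -2.3, 14.0]
grip_width: -0.0002
```

arm_command([
  [[0,0,-0.001],[0,0,0],0],
  [[0,0,-0.0015],[0,0,0],0],
  [[0,0,-0.0015],[0,0,0],0],
])

```text
clock: 44.7
tcp_pos: [0.4647, 0.2082, 0.1215]
orientation: [-3.136, -0.173, 0.005]
contact_force: [-8.4, -2.4, 24.4]
grip_width: -0.0001
```

arm_command([
  [[0,0,0.004],[0,0,0],0],
  [[0,0,0.007],[0,0,0],0],
  [[0,0,0.007],[0,0,0],0],
  [[0,0,0.007],[0,0,0],0],
])

```text
clock: 45.1
tcp_pos: [0.4652, 0.2084, 0.127]
orientation: [3.136, 0.174, -0.002]
contact_force: [0.3, 0.4, 0.1]
grip_width: -0.0002
```

No force 5 mm above the shut height, so the lid is latched. I'll retreat up and aside and check.

arm_command([
  [[0,0,0.05],[0,0,0],0],
  [[0,0,0.1],[0,0,0],0],
  [[0,0.01,0.13],[0,0,0],0],
  [[-0.03,0.05,0.13],[0,0,0],0],
  [[-0.06,0.1,0.13],[0,0,0],0],
  [[-0.09,0.15,0.13],[0,0,0],0],
  [[-0.12,0.2,0.13],[0,0,0],0],
  [[-0.14,0.25,0.13],[0,0,0],0],
  [[-0.16,0.3,0.13],[0,0,0],0],
  [[-0.16,0.33,0.13],[0,0,0],0],
])

```text
clock: 46.1
tcp_pos: [0.3054, 0.5291, 0.2568]
orientation: [3.136, 0.176, -0.003]
contact_force: [0.9, 0.4, 0.4]
grip_width: 0.0003
```

arm_command([
  [[0,0,0],[0,0,0],0],
  [[0,0,0],[0,0,0],0],
  [[0,0,0],[0,0,0],0],
  [[0,0,0],[0,0,0],0],
  [[0,0,0],[0,0,0],0],
  [[0,0,0],[0,0,0],0],
  [[0,0,0],[0,0,0],0],
  [[0,0,0],[0,0,0],0],
  [[0,0,0],[0,0,0],0],
  [[0,0,0],[0,0,0],0],
])

```text
clock: 47.1
tcp_pos: [0.308, 0.5275, 0.2574]
orientation: [-3.137, -0.174, -0.0]
contact_force: [-0.6, 0.5, -0.2]
grip_width: -0.0003
```

Run:
```python
from h import *
ims={n:r.grab_frame(n) for n in("scene","top")}
a=masks(ims,"all");p,c=fit(a,box(.12,.296,.106),[.512,.2173,0,.1125],(0,1,3));print("shut case fit",p.round(4),round(c,3))
o={n:cv2.imread(f"pics/{n[0]}0_raw.png") for n in ims}
for n in ims:
    u=proj(n,[.512,.2173,.1]).astype(int);s=np.s_[u[1]-35:u[1]+35,u[0]-65:u[0]+65]
    print(n,"mean diff vs start",np.abs(ims[n][s].astype(int)-o[n][s]).mean().round(2))
a=cv2.resize(ims["scene"][90:330,110:430],None,fx=1.25,fy=1.25,interpolation=cv2.INTER_CUBIC)
c=cv2.resize(ims["top"][90:330,60:380],None,fx=1.25,fy=1.25,interpolation=cv2.INTER_CUBIC)
cv2.imwrite("pics/v8.png",np.hstack([a,c]));o=r.get_obs();print(o["clock"],o["tcp_pos"])
# rim triangulation of basin pots
```

```text
shut case fit [0.5117 0.2182 0.     0.1136] 0.094
scene mean diff vs start 3.08
top mean diff vs start 5.24
47.2 [0.30798159 0.52749914 0.25740147]
```

View pics/v8.png

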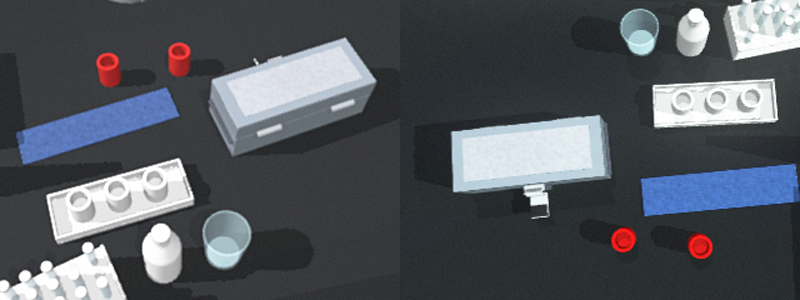

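The lid is shut and the same shape as at the start. The three caked pots stand upright in the basin, and the beaker, bottle and red pots are in place. I'll hand in.

```bash
python3 -c "
from bench import r
print(r.hand_in())"
```

```text
the job is handed in; nothing more can be done
None
```

I completed the whole job and handed it in at about 47 s on the robot's clock. The hand-in gave no verdict.

**Dips:** I opened the lid with the latch and dipped the rod in all four pots in order. Pots 1, 2 and 4 stopped at the 32 mm level, so they are caked. Pot 3 took the rod the full 54 mm, so it is clean.

**Placing:** The rod went back in its socket, pot 3 went into the case, and pots 1, 2 and 4 went into the basin. I then pushed the lid shut, pressing with up to 24 N.

**Last checks:**
- The force dropped to zero when I lifted off the lid, and the case outline matches its shape at the start, so the lid is latched.
- The basin pots look upright, and the beaker, bottle and red pots look untouched.

**What disagreed or could not be checked:**
- Pot 3 was displaced about 45 mm inside the case after I released it. It came to rest against the front wall, at case position (-32, -2) mm, upright with its rim 64 mm above the bench. That is within the limits, so I left it.
- The automatic fit of the pots in the basin failed because it is white on white, so I judged those from the pictures and from the contact at placing.
- The rod and pot 3 were last seen standing just before the lid closed.

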